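# Build the heat-sink bonding stack in the board jig

## Task

Set up the bonding stack in the larger of the two yellow jigs: first lay the circuit board in it, centred between its posts and lengthwise with the jig, then the copper plate squarely over the chip, lengthwise between the board's two terminal strips, then the heat sink centred on the plate with its fins up and running along the board's length. Last, gently stand the steel weight upright in the middle of the heat sink, and let go. Leave the solder reel, the flux tin, its lid and the bottle where they stand.

Things in the scene. Friction and masses are not known exactly. Their poses are not given: they have to be found in the camera images.
- jig_large_nest (a point): centre of the top face of the larger jig, a fixed yellow plate 120 x 84 mm, 10 mm thick; x along its 120 mm length, z up. Four steel posts, 8 mm across and 12 mm tall, stand on it at x = +-52 mm, y = +-24 mm, leaving 96 mm clear between them along x for the board; nothing bounds the board along y.
- jig_small_nest (a point): centre of the top face of the smaller jig, not used in this job: a fixed yellow plate 88 x 66 mm, 10 mm thick, with four like posts at x = +-36 mm, y = +-18 mm; x along its length.
- board_mid (a point): centre (6.5 mm above the underside) of the loose green circuit board, 80 (x) x 64 (y) mm, 13 mm high in all, 60 g. Bare board 3 mm thick; black chip 36 x 36 mm in the middle, its top 7 mm above the underside; two grey terminal strips, 60 long (x), 8 wide, 10 tall, stand flush on the long edges: outer faces at y = +-32 mm (grip there), 48 mm clear between, tops at 13 mm. Either way round.
- spreader_mid (a point): centre of the loose copper plate (heat spreader), 40 mm (x) x 32 mm (y), 8 mm thick, 88 g, lying flat; on the chip its top stands 2 mm above the terminal strips, and fingers gripping it along y would meet the strips, so grip it along x.
- heatsink_mid (a point): centre of the loose aluminium heat sink, 44 x 44 mm, 24 mm high, 70 g, lying fins up; seven upright fins run along its x, so the outermost fins make flat sides at y = +-22 mm. Base 6 mm thick.
- weight_mid (a point): centre (29 mm above the underside) of the loose upright steel weight: a round body 40 mm across and 42 mm tall, and on it a neck and a knob 20 mm across reaching 58 mm; about 420 g.
- reel_mid (a point): bystander: centre of a loose solder reel standing on its flange, 54 mm across, 40 mm high.
- tin_mid (a point): bystander: centre of a loose open round flux tin, aluminium with amber filling, 64 mm across, 20 mm high.
- tin_lid_mid (a point): bystander: centre of the tin's loose lid, aluminium with a white liner, 66 mm across, 10 mm high.
- bottle_mid (a point): bystander: centre of a loose standing bottle with white cap, 44 mm across, 85 mm high.
Mind the look-alikes: they are no part of the job. What is shaped like the part that bears heatsink_mid but turquoise is not meant. Leave any black look-alike of the part that bears jig_large_nest alone.

How it is judged:
By the outcome, as a careful person would: the job done as asked, in the order asked, and still so for the second after the job is handed in, with the robot touching nothing.
It also fails if it takes over 112 s, if anything falls off the work surface, if the arm or the gripper's body presses on something with over 40 N, if the wrist force passes 120 N, or if a joint passes its speed limit or range.

## Robot

A 7-joint arm with a two-finger parallel gripper is mounted at the origin on the work surface. World frame = base frame: x ahead of the robot, y to its left, z up, the work surface at z = 0. Lengths are in mm, angles in rad, forces in N, time in s.
With the tool pointing down it reaches from about 425 to 975 mm from the base axis. Payload 16.7 kg.
Tool frame: the origin (TCP) lies on the centre line of the jaws, within the pads' length; the fingertips stand 22 mm ahead of it and the grasp point (between the pads) lies 3 mm ahead of it; z points along the fingers, y is the line along which they close (so a half turn about z gives the same grasp; the last joint's range is limited). The gripper opens to 85 mm and grips with 20 to 120 N. Pads are 22 mm wide; open, the fingers measure 114 mm over their backs; the gripper's body (76 mm by 85 mm) begins 54 mm behind the grasp point. The pads swing forward as they close: fully open they stand 13 mm farther back than shut.
Start: joints at [-1.476, 0.426, 0.074, 1.606, -0.034, 1.111, -0.067], TCP at [162.948, 655, 253.302] pointing down, gripper open.
Joint ranges: [-2.85, 2.85], [-0.5, 2.14], [-1.23, 1.37], [0.21, 2.46], [-1.02, 4.16], [0.16, 2.05], [-2.73, 2.73]. Speed limits (rad/s): [1.89, 1.89, 2.39, 2.39, 3.01, 3.01, 3.01].

## Interface

Orientations are given as a unit quaternion [w, x, y, z].
In Python, from cell import arm, viewer, sign_off gives the robot as it stands. The module is installed in compiled form; this text tells all that it offers.
- The arm moves only by the tool move_arm, never from a script. Its arguments are lists of equal length, an entry for each row: "offset": the shift along the tool's x, y, z in m, a list of three; "dr": the turn, a rotation vector about the tool's x, y, z in rad, a list of three. A call has exactly 10 rows; each row shifts and turns the commanded pose from where the row before left it, along the tool's axes as they then stand; what a row does not reach is not made up. A row lasts 1/12 s, in which the tool goes at most 41.7 mm and 7.16 degrees, less where a joint would pass 70% of its speed; a pose out of reach is approached as far as the arm can. A call with a gripper value outside its range is refused whole. "claw" is the gripper command: -1 is fully open, 1 is shut, values between are in proportion, set as the call begins (left out, the last holds). The fingers move at their own pace and stop on an object; "newtons" is the grip in N (left out, the last holds). Time passes only in rows, so rows that do not move let the fingers close, or fill a call up. It gives the time, the measured TCP pose, the force, the opening and the grip force at its end, in the units of the state.
- arm.get_obs(): the state, without advancing time (a new reading comes with each control period).
- viewer.camera(name): name is "scene" or "side" or "wrist"; returns a dict with "frame" (420x560x3 uint8, red, green, blue), "z_map" (420x560 float32, mm along the optical axis (not along the pixel's ray), 0 where there is no reading), "intrinsics" (3x3 intrinsics, pixels), "extrinsics" (4x4, takes a point from camera to world coordinates). Camera axes: x right, y down, z forward; pixel columns grow to the right and rows downward; lengths in mm; the calibration is good to about 2 mm. A picture is of the moment at which its call begins.
- sign_off(): hands the job in; it is judged then, once.
The state is a dict: "time_s": time; "qpos": joint angles; "joint_velocities": joint speeds; "tau": joint torques, N m; "position": TCP position; "eef_rot": TCP orientation; "contact_force": force on the tool from outside, world axes, zero at the start; "wrist_torque": the same for the moment, N m; "width": opening from 0.0 (shut) to 1.0 (fully open); "grip_force": force on a finger pad.
Only numpy, scipy, OpenCV 4.12 (cv2) and the standard library are available. Lean on these libraries where they do the work, as an engineer would, in place of code of your own. Each camera call takes 0.05 s, during which the arm holds its last target. There are 200 camera calls.

## Working session

There is one attempt and no reset: what is moved stays moved. The work goes in short steps, Python scripts to look and compute and a tool call to move; the robot and the scene stay as the last step left them, time stands still between calls to the robot, and variables do not carry over. Pictures are saved under pics/ and viewed, at most 14 in all, crops included, and the job is handed in when it is done.

Besides the shell and the picture viewer there is one more tool, called by a JSON object that holds its "fn" and its "kwargs". move_arm: Moves the arm, as the interface text tells. Its arguments: {"type":"object","properties":{"offset":{"type":"array"},"dr":{"type":"array"},"claw":{"type":"number"},"newtons":{"type":"number"}},"required":["offset","dr"]}

```bash
mkdir -p pics
cat > h.py <<'E'
from cell import arm, viewer, sign_off
import numpy as np, cv2
def grab(n):
    c=viewer.camera(n); np.savez('last_'+n,**c); return c
def pts(c):
    z=c['z_map'];K=c['intrinsics'];v,u=np.indices(z.shape)
    P=np.stack([(u-K[0,2])/K[0,0]*z,(v-K[1,2])/K[1,1]*z,z],-1)
    T=c['extrinsics'];return P@T[:3,:3].T+T[:3,3]
def save(c,n): cv2.imwrite('pics/'+n,c['frame'][...,::-1])
E
python3 - <<'E'
from h import *
for n in('scene','side','wrist'):
    c=grab(n);save(c,n+'0.png');print(n,c['extrinsics'].round(2).tolist(),c['intrinsics'].tolist())
print(arm.get_obs())
E
```

```text
scene [[0.82, 0.49, -0.3, 885.49], [0.58, -0.7, 0.42, -496.33], [-0.01, -0.52, -0.86, 996.38], [0.0, 0.0, 0.0, 1.0]] [[449.29408471148383, 0.0, 274.76980682236484], [0.0, 449.29408471148383, 208.3617304264025], [0.0, 0.0, 1.0]]
side [[-0.99, -0.07, 0.14, 356.61], [-0.16, 0.5, -0.85, 1070.31], [-0.01, -0.86, -0.5, 704.66], [0.0, 0.0, 0.0, 1.0]] [[434.42642584939045, 0.0, 277.14549267118116], [0.0, 434.42642584939045, 218.07360952737616], [0.0, 0.0, 1.0]]
wrist [[0.24, 0.93, 0.29, 88.12], [0.97, -0.23, -0.07, 672.67], [-0.0, 0.3, -0.95, 371.88], [0.0, 0.0, 0.0, 1.0]] [[298.2251788580521, 0.0, 279.4993318385773], [0.0, 298.2251788580521, 208.18161789728046], [0.0, 0.0, 1.0]]
{'time_s': 0.15, 'qpos': array([-1.47651073,  0.42658361,  0.07386718,  1.60643331, -0.03409666,
        1.11079489, -0.06711921]), 'joint_velocities': array([ 0.00162952, -0.00145086,  0.00164259, -0.0036281 ,  0.00040611,
       -0.00026777,  0.00056451]), 'tau': array([ 5.08582540e-03, -9.50311661e+01,  3.76403466e+00, -4.63760376e+01,
        1.93826080e-02,  7.76645058e-03,  4.91264518e-05]), 'position': array([162.88900521, 654.76250185, 252.78671943]), 'eef_rot': array([-2.43875628e-05,  1.21620404e-01,  9.92576570e-01, -4.79268735e-04]), 'contact_force': array([ 0.25227151, -0.14885091,  0.50270278]), 'wrist_torque': array([-0.02732746,  0.01026852,  0.001394  ]), 'grip_force': 0.0, 'width': 1.003252747019608}
```

View pics/scene0.png

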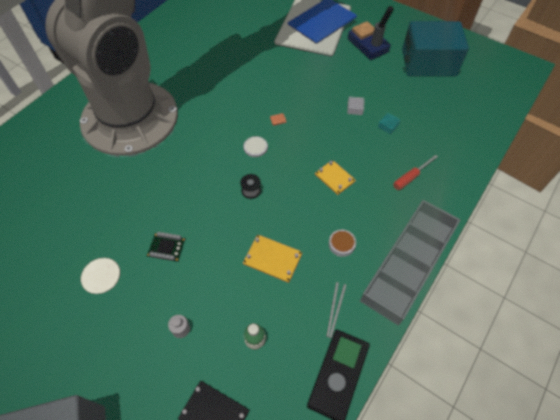

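View pics/side0.png

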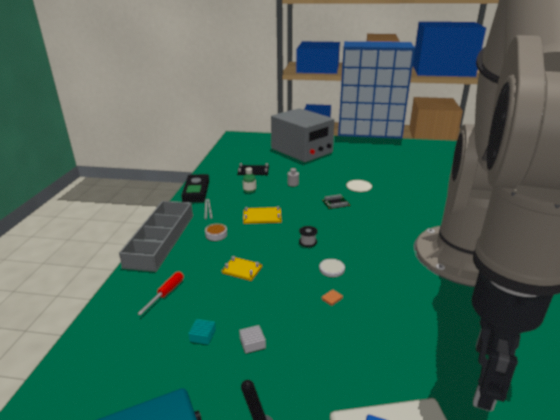

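The scene view shows the large yellow jig at (273,258), board (166,247), copper plate (278,119), grey heat sink (356,106) and steel weight (178,325). The bystanders are the reel (251,186), tin (342,243), lid (255,146), bottle (254,335) and the small jig (335,177). The look-alikes are the turquoise heat sink (389,123) and the black jig (213,405). The side view agrees with this layout.

Run:
```python
from h import *
c=dict(np.load('last_scene.npz'));P=pts(c);f=c['frame'];hsv=cv2.cvtColor(f,cv2.COLOR_RGB2HSV)
S=dict(jigL=(273,258),jigS=(335,177),board=(166,247),cu=(278,119),hs=(356,106),turq=(389,123),wt=(178,325),bottle=(254,335),reel=(251,186),tin=(342,243),lid=(255,146))
m0=(P[...,2]>5)&(c['z_map']>0)
for k,(u,v) in S.items():
    w=36 if 'jigL'==k else 24
    m=np.zeros(m0.shape,np.uint8); m[v-w:v+w,u-w:u+w]=m0[v-w:v+w,u-w:u+w]
    n,l,st,ce=cv2.connectedComponentsWithStats(m)
    i=l[v,u]
    if i==0: i=1+np.argmax(st[1:,4])
    q=P[l==i]; zt=np.percentile(q[:,2],95)
    t=q[q[:,2]>zt-5] if k not in('jigL','jigS','board') else q
    r=cv2.minAreaRect(t[:,:2].astype(np.float32)*1)
    print(k,'n',len(q),'z',zt.round(1),'rect',np.round(r[0],1),np.round(r[1],1),round(r[2],1), 'med',np.median(q,0).round(0))
```

```text
jigL n 1585 z 13.0 rect [ 610.5 -131.1] [120.7  85.5] 11.5 med [ 612. -133.    9.]
jigS n 670 z 14.9 rect [609.9 158.3] [68.  89.6] 75.2 med [611. 157.   9.]
board n 355 z 14.4 rect [ 378.3 -257.9] [65.6 66.6] 22.0 med [ 379. -260.    9.]
cu n 92 z 9.5 rect [367.1 239.3] [38.6 36.4] 52.0 med [367. 240.   7.]
hs n 234 z 24.8 rect [527.6 409.6] [44.4 50.2] 26.6 med [529. 403.  21.]
turq n 264 z 25.1 rect [640.7 404. ] [48.6 44. ] 86.8 med [642. 398.  21.]
wt n 361 z 58.0 rect [ 543.6 -388.4] [17.4 19.9] 81.7 med [ 550. -391.   41.]
bottle n 437 z 85.3 rect [ 692.1 -312.2] [18.5 20.6] 37.0 med [ 699. -318.   56.]
reel n 368 z 41.6 rect [449.4  -1.6] [51.8 53.1] 88.4 med [453.  -6.  38.]
tin n 542 z 22.5 rect [727.8  -3.6] [62.1 62. ] 18.1 med [729.  -6.  19.]
lid n 342 z 12.4 rect [373.3 120. ] [61.9 64.2] 37.4 med [373. 120.   9.]
```

```bash
cat >> h.py <<'E'
def pose():
    o=arm.get_obs();w,x,y,z=o['eef_rot'];p=o['position']
    from scipy.spatial.transform import Rotation as R
    return p,R.from_quat([x,y,z,w]).as_matrix(),o
def plan(x,y,z,psi,calls=None,half=0,p0=None,t0=None):
    """psi: world angle (deg) of tool-y line; constant twist rows"""
    p,M,o=pose()
    yaw=np.arctan2(M[1,1],M[0,1]); 
    if p0 is not None: p=np.array(p0,float); yaw=np.radians(t0)
    d=np.array([x,y,z])-p
    dy=(np.radians(psi)-yaw+np.pi/2)%np.pi-np.pi/2+half*np.pi
    n=10*calls if calls else 10*int(np.ceil(max(np.linalg.norm(d)/380,abs(dy)/1.15)))
    D=d[0]+1j*d[1]; s=sum(np.exp(1j*dy/n*k) for k in range(n))
    o1=D/s*np.exp(-1j*yaw)   # along tool y (real), and world +90deg of y = tool x
    ty=o1.real;tx=o1.imag
    print('rows',n,'offset m',np.round(np.array([tx,ty,-d[2]/n])/1000,5).tolist(),'dr z',round(-dy/n,4),'endyaw',round(np.degrees(yaw+dy),1),'tilt',np.round(M[:,2],4))
def st():
    p,M,o=pose();print('t',round(o['time_s'],2),p.round(1),'yaw_y',np.degrees(np.arctan2(M[1,1],M[0,1])).round(2),'z',M[:,2].round(4),'q',o['qpos'].round(2),'F',o['contact_force'].round(1),'w',round(o['width'],3),'g',round(o['grip_force'],1))
E
python3 - <<'E'
from h import *
st(); plan(450,300,220,34); plan(610,-60,200,-6,p0=(450,300,220),t0=34);plan(380,-258,170,-34,p0=(610,-60,200),t0=-6)
E
```

```text
t 0.15 [162.9 654.8 252.8] yaw_y 76.03 z [-2.e-04 -9.e-04 -1.e+00] q [-1.48  0.43  0.07  1.61 -0.03  1.11 -0.07] F [ 0.3 -0.1  0.5] w 1.003 g 0.0
rows 20 offset m [-0.02231, -0.00686, 0.00164] dr z 0.0367 endyaw 34.0 tilt [-2.e-04 -9.e-04 -1.e+00]
rows 20 offset m [-0.01986, 0.00313, 0.001] dr z 0.0349 endyaw -6.0 tilt [-2.e-04 -9.e-04 -1.e+00]
rows 10 offset m [-0.02636, -0.01564, 0.003] dr z 0.0489 endyaw -34.0 tilt [-2.e-04 -9.e-04 -1.e+00]
```

{"fn": "move_arm", "kwargs": {"offset": [[-0.0223,-0.0069,0.0016],[-0.0223,-0.0069,0.0016],[-0.0223,-0.0069,0.0016],[-0.0223,-0.0069,0.0016],[-0.0223,-0.0069,0.0016],[-0.0223,-0.0069,0.0016],[-0.0223,-0.0069,0.0016],[-0.0223,-0.0069,0.0016],[-0.0223,-0.0069,0.0016],[-0.0223,-0.0069,0.0016]], "dr": [[0,0,0.0367],[0,0,0.0367],[0,0,0.0367],[0,0,0.0367],[0,0,0.0367],[0,0,0.0367],[0,0,0.0367],[0,0,0.0367],[0,0,0.0367],[0,0,0.0367]]}}

```text
time_s: 0.98
position: [340.7, 502.0, 237.2]
eef_rot: [-0.0, 0.303, 0.953, 0.0]
contact_force: [1.4, 0.5, -0.1]
width: 0.998
grip_force: 0.0
```

{"fn": "move_arm", "kwargs": {"offset": [[-0.0223,-0.0069,0.0016],[-0.0223,-0.0069,0.0016],[-0.0223,-0.0069,0.0016],[-0.0223,-0.0069,0.0016],[-0.0223,-0.0069,0.0016],[-0.0223,-0.0069,0.0016],[-0.0223,-0.0069,0.0016],[-0.0223,-0.0069,0.0016],[-0.0223,-0.0069,0.0016],[-0.0223,-0.0069,0.0016]], "dr": [[0,0,0.0367],[0,0,0.0367],[0,0,0.0367],[0,0,0.0367],[0,0,0.0367],[0,0,0.0367],[0,0,0.0367],[0,0,0.0367],[0,0,0.0367],[0,0,0.0367]]}}

```text
time_s: 1.82
position: [450.0, 297.4, 221.2]
eef_rot: [-0.0, 0.471, 0.882, 0.0]
contact_force: [-0.1, -0.0, 0.0]
width: 0.998
grip_force: 0.0
```

Run:
```python
from h import *
c=grab('wrist');np.savez('w1',**c);save(c,'w1.png'); st();plan(610,-60,200,-6)
```

```text
t 1.87 [451.5 292.6 221. ] yaw_y 33.35 z [ 1.0e-04 -1.6e-03 -1.0e+00] q [-1.02  0.25  0.38  1.96 -0.11  0.95 -0.  ] F [ 2.  -7.1 -0.3] w 1.0 g 0.0
rows 20 offset m [-0.01944, 0.00327, 0.00105] dr z 0.0343 endyaw -6.0 tilt [ 1.0e-04 -1.6e-03 -1.0e+00]
```

View pics/w1.png

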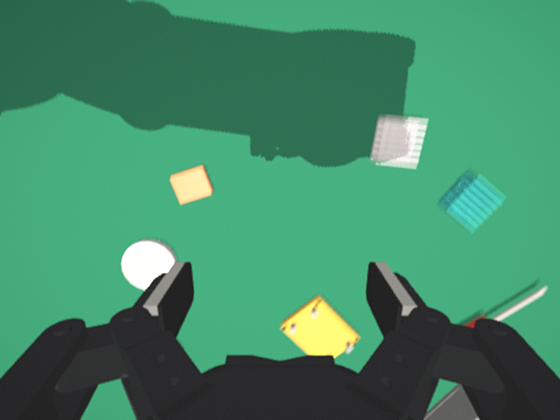

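The wrist view shows copper at (191,185), the grey heat sink at (400,140), turquoise at (472,200), lid at (148,264) and the small jig at (320,328). Next I'll move to view the large jig and the board.

Run:
```python
from h import *
plan(620,-215,180,-10,calls=2); plan(340,-320,170,-40,p0=(620,-215,180),t0=-10)
c=dict(np.load('w1.npz'));P=pts(c);h=cv2.cvtColor(c['frame'],cv2.COLOR_RGB2HSV)
for k,(u,v),w,zz in(('cu',(191,185),35,5),('hs',(400,140),42,18)):
    m=np.zeros(P.shape[:2],bool);m[v-w:v+w,u-w:u+w]=True
    q=P[m&(P[...,2]>zz)&(P[...,2]<40)]
    r=cv2.minAreaRect(q[:,:2].astype(np.float32));print(k,len(q),np.percentile(q[:,2],[5,50,95]).round(1),np.round(r[0],1),np.round(r[1],1),round(r[2],1))
```

```text
rows 20 offset m [-0.02726, 0.00267, 0.00205] dr z 0.0378 endyaw -10.0 tilt [ 1.0e-04 -1.6e-03 -1.0e+00]
rows 10 offset m [-0.02103, -0.02174, 0.001] dr z 0.0524 endyaw -40.0 tilt [ 1.0e-04 -1.6e-03 -1.0e+00]
cu 962 [5.6 6.7 7.9] [364.5 242. ] [40.7 32.1] 51.7
hs 891 [20.5 22.4 23.7] [526.1 411.5] [44.8 44. ] 28.1
```

{"fn": "move_arm", "kwargs": {"offset": [[-0.0273,0.0027,0.002],[-0.0273,0.0027,0.002],[-0.0273,0.0027,0.002],[-0.0273,0.0027,0.002],[-0.0273,0.0027,0.002],[-0.0273,0.0027,0.002],[-0.0273,0.0027,0.002],[-0.0273,0.0027,0.002],[-0.0273,0.0027,0.002],[-0.0273,0.0027,0.002]], "dr": [[0,0,0.0378],[0,0,0.0378],[0,0,0.0378],[0,0,0.0378],[0,0,0.0378],[0,0,0.0378],[0,0,0.0378],[0,0,0.0378],[0,0,0.0378],[0,0,0.0378]]}}

```text
time_s: 2.7
position: [585.5, 60.9, 201.2]
eef_rot: [0.0, 0.628, 0.778, -0.0]
contact_force: [0.7, 1.1, 0.4]
width: 1.003
grip_force: 0.0
```

{"fn": "move_arm", "kwargs": {"offset": [[-0.0273,0.0027,0.002],[-0.0273,0.0027,0.002],[-0.0273,0.0027,0.002],[-0.0273,0.0027,0.002],[-0.0273,0.0027,0.002],[-0.0273,0.0027,0.002],[-0.0273,0.0027,0.002],[-0.0273,0.0027,0.002],[-0.0273,0.0027,0.002],[0,0,0]], "dr": [[0,0,0.0378],[0,0,0.0378],[0,0,0.0378],[0,0,0.0378],[0,0,0.0378],[0,0,0.0378],[0,0,0.0378],[0,0,0.0378],[0,0,0.0378],[0,0,0]]}}

```text
time_s: 3.53
position: [623.1, -186.6, 183.3]
eef_rot: [0.001, 0.753, 0.658, -0.001]
contact_force: [-1.3, -0.1, 0.7]
width: 1.0
grip_force: 0.0
```

Run:
```python
from h import *
c=grab('wrist');np.savez('w2',**c);save(c,'w2.png'); st();plan(340,-320,170,-40)
```

```text
t 3.58 [ 623.6 -183.7  183.2] yaw_y -7.54 z [-5.0e-04 -1.6e-03 -1.0e+00] q [-0.27  0.52  0.62  1.76 -0.36  0.98  0.36] F [-0.4  0.3 -0.1] w 0.999 g 0.0
rows 10 offset m [-0.02362, -0.02141, 0.00132] dr z 0.0567 endyaw -40.0 tilt [-5.0e-04 -1.6e-03 -1.0e+00]
```

View pics/w2.png

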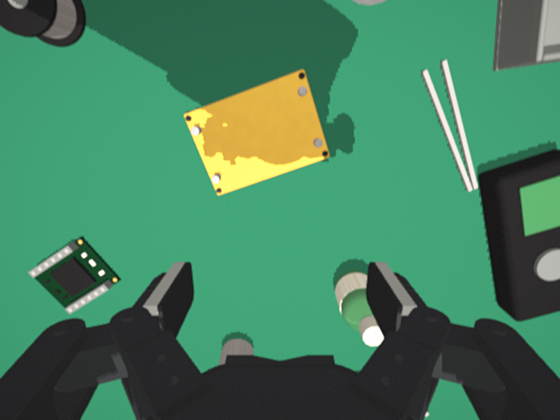

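The large jig is at (256,132), with posts at (302,91), (318,142), (196,131) and (216,178). The board is at (75,275), with terminal strips along its two long edges.

```bash
cat >> h.py <<'E'
def onplane(c,uv,z):
    K=c['intrinsics'];T=c['extrinsics'];uv=np.asarray(uv,float).reshape(-1,2)
    d=np.c_[(uv-K[[0,1],[2,2]])/K[[0,1],[0,1]],np.ones(len(uv))]@T[:3,:3].T
    return T[:3,3]+d*((z-T[2,3])/d[:,2])[:,None]
def maskrect(c,m,z):
    m=cv2.morphologyEx(m.astype(np.uint8),cv2.MORPH_CLOSE,np.ones((5,5)))
    cs,_=cv2.findContours(m,cv2.RETR_EXTERNAL,cv2.CHAIN_APPROX_NONE);k=max(cs,key=cv2.contourArea)
    q=onplane(c,k[:,0],z)[:,:2].astype(np.float32);r=cv2.minAreaRect(q)
    print('rect',np.round(r[0],1),np.round(r[1],1),round(r[2],2));return r
E
python3 - <<'E'
from h import *
c=dict(np.load('w2.npz'));P=pts(c);h=cv2.cvtColor(c['frame'],cv2.COLOR_RGB2HSV)
y=(h[...,0]>15)&(h[...,0]<32)&(h[...,1]>120)&(h[...,2]>90);b=np.zeros_like(y);b[60:205,170:345]=1
maskrect(c,y&b,10)
m=(P[...,2]>6.5)&(P[...,2]<30)&b;r=cv2.minAreaRect(P[m][:,:2].astype(np.float32));print(r)
posts=P[b&(P[...,2]>17)&(P[...,2]<26)];print(len(posts))
b[:]=0;b[225:325,15:130]=1
m=b&(P[...,2]>9)&(P[...,2]<20);q=P[m];r=cv2.minAreaRect(q[:,:2].astype(np.float32));print('strips',len(q),np.median(q[:,2]),r)
pc=q[:,:2]-q[:,:2].mean(0)
m=b&(P[...,2]>1.5)&(P[...,2]<20);q=P[m];r=cv2.minAreaRect(q[:,:2].astype(np.float32));print('board',len(q),r)
E
```

```text
rect [ 609.5 -128.3] [119.2  84. ] 11.44
((609.16845703125, -129.4823760986328), (120.04220581054688, 83.98497009277344), 11.532498359680176)
252
strips 739 12.057794412149462 ((377.4737548828125, -255.54856872558594), (62.470558166503906, 64.11810302734375), 24.553287506103516)
board 3274 ((377.4573974609375, -255.53672790527344), (81.77593994140625, 64.14584350585938), 24.819866180419922)
```

Run:
```python
from h import *
plan(377.5,-255.5,90,-65.2,calls=2)
```

```text
rows 20 offset m [-0.01042, -0.00838, 0.00466] dr z 0.0503 endyaw -65.2 tilt [-5.0e-04 -1.6e-03 -1.0e+00]
```

{"fn": "move_arm", "kwargs": {"offset": [[-0.0104,-0.0084,0.0046],[-0.0104,-0.0084,0.0046],[-0.0104,-0.0084,0.0046],[-0.0104,-0.0084,0.0046],[-0.0104,-0.0084,0.0046],[-0.0104,-0.0084,0.0046],[-0.0104,-0.0084,0.0046],[-0.0104,-0.0084,0.0046],[-0.0104,-0.0084,0.0046],[-0.0104,-0.0084,0.0046]], "dr": [[0,0,0.0503],[0,0,0.0503],[0,0,0.0503],[0,0,0.0503],[0,0,0.0503],[0,0,0.0503],[0,0,0.0503],[0,0,0.0503],[0,0,0.0503],[0,0,0.0503]]}}

```text
time_s: 4.42
position: [510.1, -247.9, 136.9]
eef_rot: [0.0, 0.892, 0.452, 0.0]
contact_force: [-0.1, 0.3, -0.4]
width: 1.001
grip_force: 0.0
```

{"fn": "move_arm", "kwargs": {"offset": [[-0.0104,-0.0084,0.0046],[-0.0104,-0.0084,0.0046],[-0.0104,-0.0084,0.0046],[-0.0104,-0.0084,0.0046],[-0.0104,-0.0084,0.0046],[-0.0104,-0.0084,0.0046],[-0.0104,-0.0084,0.0046],[-0.0104,-0.0084,0.0046],[-0.0104,-0.0084,0.0046],[-0.0104,-0.0084,0.0046]], "dr": [[0,0,0.0503],[0,0,0.0503],[0,0,0.0503],[0,0,0.0503],[0,0,0.0503],[0,0,0.0503],[0,0,0.0503],[0,0,0.0503],[0,0,0.0503],[0,0,0.0503]]}}

```text
time_s: 5.25
position: [377.9, -252.3, 91.0]
eef_rot: [0.0, 0.977, 0.215, 0.0]
contact_force: [-0.2, 0.1, 0.3]
width: 1.005
grip_force: 0.0
```

Run:
```python
from h import *
c=grab('wrist');np.savez('w3',**c);save(c,'w3.png'); st();plan(377.5,-255.5,18,-65.2)
P=pts(c);print((P[330,200:360:20,2]).round(0))
```

```text
t 5.3 [ 375.  -251.5   90.1] yaw_y -65.41 z [-0.0022  0.0013 -1.    ] q [-0.27  0.44  0.88  2.27 -0.56  0.66 -0.12] F [-4.2 -0.3 -1.3] w 1.003 g 0.0
rows 10 offset m [6e-05, 0.00047, 0.00721] dr z -0.0004 endyaw -65.2 tilt [-0.0022  0.0013 -1.    ]
[-0. -1. -2. -1. -1. -3. -0. -1.]
```

View pics/w3.png

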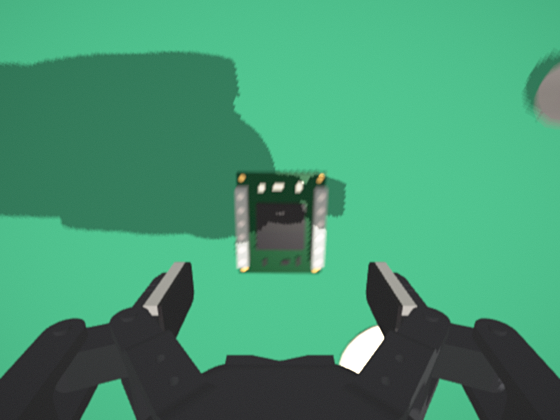

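The board lies centred between the fingers, at (281,222), with its strips parallel to the pads. I'll refine that measurement, then descend.

Run:
```python
from h import *
c=grab('wrist');np.savez('w3',**c);P=pts(c);b=np.zeros(P.shape[:2],bool);b[150:300,210:350]=1
m=b&(P[...,2]>2)&(P[...,2]<20);q=P[m];r=cv2.minAreaRect(q[:,:2].astype(np.float32));print('board',len(q),r,np.percentile(q[:,2],[5,50,95]))
st();plan(*r[0],18,r[2]+90,calls=1)
```

```text
board 6209 ((377.150390625, -255.1556396484375), (79.41080474853516, 64.2459945678711), 24.774791717529297) [ 2.12373532  5.75736099 12.37688843]
t 5.35 [ 376.5 -251.7   90.6] yaw_y -65.11 z [-0.0017  0.0012 -1.    ] q [-0.27  0.44  0.88  2.26 -0.56  0.67 -0.12] F [ 0.9  0.9 -0. ] w 0.999 g 0.0
rows 10 offset m [-9e-05, 0.00034, 0.00726] dr z 0.0002 endyaw -65.2 tilt [-0.0017  0.0012 -1.    ]
```

{"fn": "move_arm", "kwargs": {"offset": [[0,0.0003,0.007],[0,0.0003,0.007],[0,0.0003,0.007],[0,0.0003,0.007],[0,0.0003,0.007],[0,0.0003,0.007],[0,0.0003,0.007],[0,0.0003,0.007],[0,0,0],[0,0,0]], "dr": [[0,0,0],[0,0,0],[0,0,0],[0,0,0],[0,0,0],[0,0,0],[0,0,0],[0,0,0],[0,0,0],[0,0,0]]}}

```text
time_s: 6.18
position: [379.9, -254.6, 35.0]
eef_rot: [-0.0, 0.976, 0.218, -0.0]
contact_force: [-1.5, 0.0, 0.4]
width: 1.003
grip_force: 0.0
```

Run:
```python
from h import *
st();plan(377.3,-255.3,18,-65.2,calls=1)
```

```text
t 6.18 [ 379.9 -254.6   35. ] yaw_y -64.84 z [-8.e-04  1.e-04 -1.e+00] q [-0.14  0.54  0.72  2.28 -0.7   0.56 -0.  ] F [-1.5  0.   0.4] w 1.003 g 0.0
rows 10 offset m [-0.00027, -5e-05, 0.0017] dr z 0.0006 endyaw -65.2 tilt [-8.e-04  1.e-04 -1.e+00]
```

{"fn": "move_arm", "kwargs": {"offset": [[-0.0005,0,0.004],[-0.0005,0,0.004],[-0.0005,0,0.004],[-0.0005,0,0.003],[-0.0005,0,0.002],[0,0,0],[0,0,0],[0,0,0],[0,0,0],[0,0,0]], "dr": [[0,0,0.001],[0,0,0.001],[0,0,0.001],[0,0,0.001],[0,0,0.001],[0,0,0],[0,0,0],[0,0,0],[0,0,0],[0,0,0]]}}

```text
time_s: 7.02
position: [378.1, -255.5, 18.4]
eef_rot: [0.0, 0.976, 0.216, 0.0]
contact_force: [-0.3, -1.2, 0.5]
width: 1.002
grip_force: 0.0
```

{"fn": "move_arm", "kwargs": {"offset": [[0,0,0],[0,0,0],[0,0,0],[0,0,0],[0,0,0],[0,0,0],[0,0,0],[0,0,0],[0,0,0],[0,0,0]], "dr": [[0,0,0],[0,0,0],[0,0,0],[0,0,0],[0,0,0],[0,0,0],[0,0,0],[0,0,0],[0,0,0],[0,0,0]], "claw": 1, "newtons": 25}}

```text
time_s: 7.85
position: [378.0, -255.5, 18.5]
eef_rot: [-0.0, 0.976, 0.216, 0.0]
contact_force: [-1.4, 1.5, 6.2]
width: 0.746
grip_force: 26.1
```

Run:
```python
from h import *
st()
```

```text
t 7.85 [ 378.  -255.5   18.5] yaw_y -65.1 z [ 2.e-04  1.e-04 -1.e+00] q [-0.09  0.57  0.68  2.28 -0.74  0.52  0.03] F [-1.4  1.5  6.2] w 0.746 g 26.1
```

{"fn": "move_arm", "kwargs": {"offset": [[0,0,-0.004],[0,0,-0.008],[0,0,-0.008],[0,0,-0.008],[0,0,-0.008],[0,0,-0.008],[0,0,-0.008],[0,0,-0.008],[0,0,-0.008],[0,0,-0.004]], "dr": [[0,0,0],[0,0,0],[0,0,0],[0,0,0],[0,0,0],[0,0,0],[0,0,0],[0,0,0],[0,0,0],[0,0,0]]}}

```text
time_s: 8.68
position: [378.2, -255.6, 91.4]
eef_rot: [0.0, 0.976, 0.216, 0.0]
contact_force: [0.4, -1.0, -0.9]
width: 0.738
grip_force: 28.6
```

Run:
```python
from h import *
st();plan(609.3,-128.7,80,-78.5,calls=2)
```

```text
t 8.68 [ 378.2 -255.6   91.4] yaw_y -65.1 z [ 8.e-04 -2.e-04 -1.e+00] q [-0.26  0.44  0.88  2.26 -0.56  0.67 -0.11] F [ 0.4 -1.  -0.9] w 0.738 g 28.6
rows 20 offset m [0.013, -0.00235, 0.00057] dr z 0.0117 endyaw -78.5 tilt [ 8.e-04 -2.e-04 -1.e+00]
```

{"fn": "move_arm", "kwargs": {"offset": [[0.013,-0.0024,0.0006],[0.013,-0.0024,0.0006],[0.013,-0.0024,0.0006],[0.013,-0.0024,0.0006],[0.013,-0.0024,0.0006],[0.013,-0.0024,0.0006],[0.013,-0.0024,0.0006],[0.013,-0.0024,0.0006],[0.013,-0.0024,0.0006],[0.013,-0.0024,0.0006]], "dr": [[0,0,0.0117],[0,0,0.0117],[0,0,0.0117],[0,0,0.0117],[0,0,0.0117],[0,0,0.0117],[0,0,0.0117],[0,0,0.0117],[0,0,0.0117],[0,0,0.0117]]}}

```text
time_s: 9.52
position: [490.1, -184.3, 84.4]
eef_rot: [-0.0, 0.987, 0.158, -0.0]
contact_force: [-0.1, -0.2, -0.5]
width: 0.739
grip_force: 28.6
```

{"fn": "move_arm", "kwargs": {"offset": [[0.013,-0.0024,0.0006],[0.013,-0.0024,0.0006],[0.013,-0.0024,0.0006],[0.013,-0.0024,0.0006],[0.013,-0.0024,0.0006],[0.013,-0.0024,0.0006],[0.013,-0.0024,0.0006],[0.013,-0.0024,0.0006],[0.013,-0.0024,0.0006],[0.013,-0.0024,0.0006]], "dr": [[0,0,0.0117],[0,0,0.0117],[0,0,0.0117],[0,0,0.0117],[0,0,0.0117],[0,0,0.0117],[0,0,0.0117],[0,0,0.0117],[0,0,0.0117],[0,0,0.0117]]}}

```text
time_s: 10.35
position: [609.8, -127.1, 78.3]
eef_rot: [0.0, 0.995, 0.1, -0.0]
contact_force: [-0.5, 0.2, -0.9]
width: 0.744
grip_force: 28.6
```

{"fn": "move_arm", "kwargs": {"offset": [[0,0,0.002],[0,0,0.002],[0,0,0.002],[0,0,0.002],[0,0,0.002],[0,0,0],[0,0,0],[0,0,0],[0,0,0],[0,0,0]], "dr": [[0,0,0],[0,0,0],[0,0,0],[0,0,0],[0,0,0],[0,0,0],[0,0,0],[0,0,0],[0,0,0],[0,0,0]]}}

```text
time_s: 11.18
position: [608.8, -127.7, 68.4]
eef_rot: [0.0, 0.995, 0.1, 0.0]
contact_force: [-0.2, -0.5, -0.4]
width: 0.736
grip_force: 28.6
```

Run:
```python
from h import *
c=grab('wrist');np.savez('w4',**c);save(c,'w4.png')
st();plan(609.3,-128.7,32,-78.5,calls=1)
```

```text
t 11.23 [ 608.7 -127.7   68.4] yaw_y -78.51 z [ 1.e-04 -0.e+00 -1.e+00] q [-0.49  0.73  0.84  1.9  -0.73  0.84 -0.64] F [ 0.2 -0.6 -0. ] w 0.74 g 28.6
rows 10 offset m [4e-05, 0.00011, 0.00364] dr z -0.0 endyaw -78.5 tilt [ 1.e-04 -0.e+00 -1.e+00]
```

View pics/w4.png

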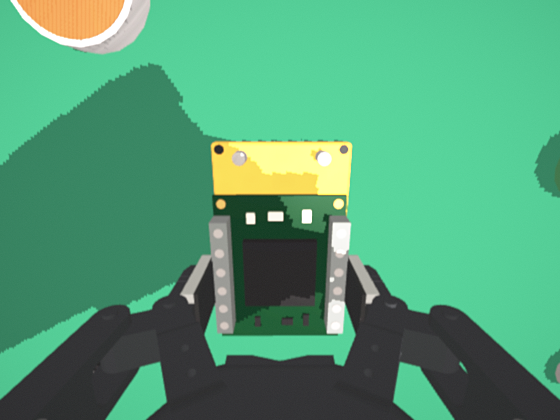

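The board is held level and square above the jig. The two far posts show at (239,158) and (324,158), and the chip is at (280,272).

Run:
```python
from h import *
c=dict(np.load('w4.npz'));P=pts(c)
b=np.zeros(P.shape[:2],bool);b[170:345,200:360]=1
m=b&(P[...,2]>42)&(P[...,2]<66);q=P[m];
a=np.radians(11.5);ex=np.array([np.cos(a),np.sin(a)]);ey=np.array([-ex[1],ex[0]])
rel=q[:,:2]-[608.7,-127.7];X=rel@ex;Y=rel@ey
print('board z',np.percentile(q[:,2],[2,10,50,95]).round(1),'x',np.percentile(X,[.2,99.8]).round(1),'y',np.percentile(Y,[.2,99.8]).round(1),cv2.minAreaRect(q[:,:2].astype(np.float32)))
for uv in((239,158),(324,158)):
    p=onplane(c,[uv],22)[0,:2]; print('post',p.round(1)); rj=p-[609.3,-128.7];print('jigframe',rj@ex,rj@ey)
h=cv2.cvtColor(c['frame'],cv2.COLOR_RGB2HSV)
y=(h[...,0]>15)&(h[...,0]<32)&(h[...,1]>120)&(h[...,2]>90)
cs,_=cv2.findContours(y.astype(np.uint8),0,1);k=max(cs,key=cv2.contourArea)[:,0];w=onplane(c,k,10)[:,:2]-[609.3,-128.7];print('jig far x',np.percentile(w@ex,98),'y',np.percentile(w@ey,[1,99]))
```

```text
board z [50.5 51.1 53.7 62.1] x [-40.4  39.5] y [-36.7  35.4] ((608.1239624023438, -128.59967041015625), (81.05389404296875, 76.4190444946289), 11.536539077758789)
post [656.3 -95.8]
jigframe 52.593198196149764 22.82893882240128
post [ 665.7 -141.9]
jigframe 52.612337623869124 -24.18263164255219
jig far x 60.803010545527805 y [-41.60842118  40.82219844]
```

Run:
```python
from h import *
plan(610.3,-128.9,28.5,-78.5,calls=1)
```

```text
rows 10 offset m [0.00013, 0.00015, 0.00399] dr z -0.0 endyaw -78.5 tilt [ 1.e-04 -0.e+00 -1.e+00]
```

{"fn": "move_arm", "kwargs": {"offset": [[0.0004,0.0004,0.005],[0.0004,0.0004,0.005],[0.0004,0.0004,0.005],[0.0001,0.0003,0.005],[0,0,0.005],[0,0,0.005],[0,0,0.004],[0,0,0.003],[0,0,0.002],[0,0,0]], "dr": [[0,0,0],[0,0,0],[0,0,0],[0,0,0],[0,0,0],[0,0,0],[0,0,0],[0,0,0],[0,0,0],[0,0,0]]}}

```text
time_s: 12.07
position: [610.1, -128.9, 28.9]
eef_rot: [0.0, 0.995, 0.1, -0.0]
contact_force: [-0.0, -0.1, -0.7]
width: 0.741
grip_force: 28.6
```

{"fn": "move_arm", "kwargs": {"offset": [[0,0,0.0005],[0,0,0],[0,0,0],[0,0,0],[0,0,0],[0,0,0],[0,0,0],[0,0,0],[0,0,0],[0,0,0]], "dr": [[0,0,0],[0,0,0],[0,0,0],[0,0,0],[0,0,0],[0,0,0],[0,0,0],[0,0,0],[0,0,0],[0,0,0]]}}

```text
time_s: 12.9
position: [610.3, -128.9, 28.8]
eef_rot: [0.0, 0.995, 0.1, -0.0]
contact_force: [0.2, -0.4, -0.4]
width: 0.741
grip_force: 28.6
```

{"fn": "move_arm", "kwargs": {"offset": [[0,0,0.0003],[0,0,0.0003],[0,0,0.0002],[0,0,0],[0,0,0],[0,0,0],[0,0,0],[0,0,0],[0,0,0],[0,0,0]], "dr": [[0,0,0],[0,0,0],[0,0,0],[0,0,0],[0,0,0],[0,0,0],[0,0,0],[0,0,0],[0,0,0],[0,0,0]]}}

```text
time_s: 13.73
position: [610.3, -128.9, 28.6]
eef_rot: [-0.0, 0.995, 0.1, 0.0]
contact_force: [-4.2, 1.1, 10.7]
width: 0.74
grip_force: 29.9
```

{"fn": "move_arm", "kwargs": {"offset": [[0,0,0],[0,0,0],[0,0,0],[0,0,0],[0,0,0],[0,0,0],[0,0,0],[0,0,0],[0,0,0],[0,0,0]], "dr": [[0,0,0],[0,0,0],[0,0,0],[0,0,0],[0,0,0],[0,0,0],[0,0,0],[0,0,0],[0,0,0],[0,0,0]], "claw": -1}}

```text
time_s: 14.57
position: [610.3, -128.9, 28.0]
eef_rot: [0.0, 0.995, 0.1, -0.0]
contact_force: [-0.8, -0.3, 0.5]
width: 0.999
grip_force: 0.0
```

{"fn": "move_arm", "kwargs": {"offset": [[0,0,-0.004],[0,0,-0.008],[0,0,-0.01],[0,0,-0.01],[0,0,-0.01],[0,0,-0.01],[0,0,-0.01],[0,0,-0.01],[0,0,-0.008],[0,0,0]], "dr": [[0,0,0],[0,0,0],[0,0,0],[0,0,0],[0,0,0],[0,0,0],[0,0,0],[0,0,0],[0,0,0],[0,0,0]]}}

```text
time_s: 15.4
position: [611.0, -129.1, 109.8]
eef_rot: [0.0, 0.995, 0.1, 0.001]
contact_force: [0.9, -0.5, -0.4]
width: 0.998
grip_force: 0.0
```

```bash
cat > brd.py <<'E'
from h import *
import sys
c=grab('wrist');np.savez(sys.argv[1],**c);P=pts(c);st()
o=np.array([610.0,-129.2]);a=np.radians(11.5);ex=np.array([np.cos(a),np.sin(a)]);ey=np.array([-ex[1],ex[0]])
rel=P[...,:2]-o;X=rel@ex;Y=rel@ey
m=(abs(X)<48)&(abs(Y)<40)&(P[...,2]>11.3)&(P[...,2]<30);q=P[m];r=cv2.minAreaRect(q[:,:2].astype(np.float32))
print('board',np.round(r[0],1),np.round(r[1],1),round(r[2],2),'jigframe',((r[0]-o)@ex).round(1),((r[0]-o)@ey).round(1))
ms=(abs(X)<48)&(abs(Y)<40)&(P[...,2]>18);q=P[ms];r=cv2.minAreaRect(q[:,:2].astype(np.float32));print('strips',np.round(r[0],1),np.round(r[1],1),round(r[2],2),'jf',((r[0]-o)@ex).round(1),((r[0]-o)@ey).round(1),np.median(q[:,2]))
mp=(abs(abs(X)-52)<9)&(abs(abs(Y)-24)<9)&(P[...,2]>17)
for sx in(-1,1):
  for sy in(-1,1):
    k=mp&(X*sx>44)&(Y*sy>0)
    if k.sum()>5: print('post',sx,sy,k.sum(),np.median(X[k]).round(1),np.median(Y[k]).round(1))
E
python3 brd.py w5; python3 -c "
from h import *
plan(400,270,160,51.7)"
```

```text
t 15.45 [ 610.7 -128.8  108.9] yaw_y -78.5 z [ 1.3e-03  1.0e-04 -1.0e+00] q [-0.52  0.69  0.89  1.88 -0.68  0.91 -0.67] F [ 0.6  1.  -0.1] w 1.0 g 0.0
board [ 613.7 -128.9] [88.7 64.2] 11.73 jigframe 3.7 -0.4
strips [ 618.5 -127.5] [78.6 80. ] 11.49 jf 8.7 -0.0 171.34908979117043
post -1 -1 85 -51.7 -23.6
post -1 1 88 -51.9 24.1
post 1 -1 107 51.6 -23.5
post 1 1 107 51.6 23.9
rows 20 offset m [-0.01496, -0.01783, -0.00256] dr z 0.0435 endyaw -128.3 tilt [ 1.3e-03  1.0e-04 -1.0e+00]
```

```bash
python3 -c "
from h import *
plan(364.5,242,115,51.7,calls=3,half=1)
c=dict(np.load('w5.npz'));P=pts(c)
o=np.array([610.0,-129.2]);a=np.radians(11.5);ex=np.array([np.cos(a),np.sin(a)]);ey=np.array([-ex[1],ex[0]])
rel=P[...,:2]-o;X=rel@ex;Y=rel@ey;z=P[...,2]
m=(abs(Y)<14)&(abs(X)<50)&(z>11.2)&(z<18);print('bx',np.percentile(X[m],[.3,99.7]))
for s in(-1,1):
  m=(abs(X)<28)&(Y*s>22)&(Y*s<40)&(z>19.5)&(z<30);print('strip',s,np.percentile(Y[m],[1,50,99]))
"
```

```text
rows 30 offset m [0.01215, -0.01406, -0.0002] dr z -0.0757 endyaw 51.7 tilt [ 1.3e-03  1.0e-04 -1.0e+00]
bx [-39.63271365  39.63830611]
strip -1 [-32.36122216 -28.36370004 -24.41808453]
strip 1 [23.45688023 27.38351938 31.43852292]
```

{"fn": "move_arm", "kwargs": {"offset": [[0.0121,-0.0141,-0.0002],[0.0121,-0.0141,-0.0002],[0.0121,-0.0141,-0.0002],[0.0121,-0.0141,-0.0002],[0.0121,-0.0141,-0.0002],[0.0121,-0.0141,-0.0002],[0.0121,-0.0141,-0.0002],[0.0121,-0.0141,-0.0002],[0.0121,-0.0141,-0.0002],[0.0121,-0.0141,-0.0002]], "dr": [[0,0,-0.0757],[0,0,-0.0757],[0,0,-0.0757],[0,0,-0.0757],[0,0,-0.0757],[0,0,-0.0757],[0,0,-0.0757],[0,0,-0.0757],[0,0,-0.0757],[0,0,-0.0757]]}}

```text
time_s: 16.28
position: [640.4, 51.0, 109.4]
eef_rot: [-0.0, 0.887, 0.462, -0.0]
contact_force: [-0.5, 0.2, 0.2]
width: 0.997
grip_force: 0.0
```

{"fn": "move_arm", "kwargs": {"offset": [[0.0121,-0.0141,-0.0002],[0.0121,-0.0141,-0.0002],[0.0121,-0.0141,-0.0002],[0.0121,-0.0141,-0.0002],[0.0121,-0.0141,-0.0002],[0.0121,-0.0141,-0.0002],[0.0121,-0.0141,-0.0002],[0.0121,-0.0141,-0.0002],[0.0121,-0.0141,-0.0002],[0.0121,-0.0141,-0.0002]], "dr": [[0,0,-0.0757],[0,0,-0.0757],[0,0,-0.0757],[0,0,-0.0757],[0,0,-0.0757],[0,0,-0.0757],[0,0,-0.0757],[0,0,-0.0757],[0,0,-0.0757],[0,0,-0.0757]]}}

```text
time_s: 17.12
position: [538.9, 201.6, 111.5]
eef_rot: [-0.0, 0.653, 0.757, -0.0]
contact_force: [0.0, -0.2, -0.1]
width: 1.001
grip_force: 0.0
```

{"fn": "move_arm", "kwargs": {"offset": [[0.0121,-0.0141,-0.0002],[0.0121,-0.0141,-0.0002],[0.0121,-0.0141,-0.0002],[0.0121,-0.0141,-0.0002],[0.0121,-0.0141,-0.0002],[0.0121,-0.0141,-0.0002],[0.0121,-0.0141,-0.0002],[0.0121,-0.0141,-0.0002],[0.0121,-0.0141,-0.0002],[0.0121,-0.0141,-0.0002]], "dr": [[0,0,-0.0757],[0,0,-0.0757],[0,0,-0.0757],[0,0,-0.0757],[0,0,-0.0757],[0,0,-0.0757],[0,0,-0.0757],[0,0,-0.0757],[0,0,-0.0757],[0,0,-0.0757]]}}

```text
time_s: 17.95
position: [361.8, 241.3, 113.7]
eef_rot: [-0.0, 0.327, 0.945, -0.0]
contact_force: [-0.5, -0.7, 0.1]
width: 0.997
grip_force: 0.0
```

```bash
python3 -c "
from h import *
st();plan(364.5,242,60,51.7,calls=1)"
```

```text
t 17.95 [361.8 241.3 113.7] yaw_y 51.85 z [-4.e-04 -4.e-04 -1.e+00] q [-1.06  0.25  0.36  2.27 -0.14  0.65  0.32] F [-0.5 -0.7  0.1] w 0.997 g 0.0
rows 10 offset m [-0.00017, 0.00022, 0.00537] dr z 0.0003 endyaw 51.7 tilt [-4.e-04 -4.e-04 -1.e+00]
```

```bash
python3 -c "
from h import *
c=grab('wrist');P=pts(c);m=(np.hypot(P[...,0]-364,P[...,1]-242)<45)&(P[...,2]>4)&(P[...,2]<14)
q=P[m];r=cv2.minAreaRect(q[:,:2].astype(np.float32));print(len(q),np.percentile(q[:,2],[5,50,95]),r);st()
h=cv2.cvtColor(c['frame'],cv2.COLOR_RGB2HSV);y=((h[...,0]<22)&(h[...,1]>60)&m);k=P[y];print(cv2.minAreaRect(k[:,:2].astype(np.float32)))
plan(*r[0],13,51.9,calls=1)
"
```

```text
1882 [5.49918421 6.60349778 7.67539995] ((364.2103271484375, 242.44467163085938), (40.006263732910156, 32.04358673095703), 51.801116943359375)
t 18.0 [358.6 240.3 113.3] yaw_y 52.24 z [-0.0029 -0.0016 -1.    ] q [-1.06  0.24  0.36  2.27 -0.14  0.65  0.32] F [-2.6 -1.4 -1.2] w 0.998 g 0.0
((363.5766296386719, 242.32431030273438), (38.58763122558594, 31.247230529785156), 52.948543548583984)
rows 10 offset m [-0.00031, 0.00051, 0.01003] dr z 0.0006 endyaw 51.9 tilt [-0.0029 -0.0016 -1.    ]
```

{"fn": "move_arm", "kwargs": {"offset": [[-0.0002,0.0003,0.009],[-0.0002,0.0003,0.009],[-0.0002,0.0003,0.009],[-0.0002,0.0003,0.009],[-0.0002,0.0003,0.009],[-0.0002,0.0003,0.009],[-0.0002,0.0003,0.009],[-0.0002,0.0003,0.008],[0,0,0],[0,0,0]], "dr": [[0,0,0],[0,0,0],[0,0,0],[0,0,0],[0,0,0],[0,0,0],[0,0,0],[0,0,0],[0,0,0],[0,0,0]]}}

```text
time_s: 18.83
position: [365.6, 241.9, 42.6]
eef_rot: [-0.0, 0.329, 0.944, -0.001]
contact_force: [0.7, -0.2, -0.3]
width: 0.999
grip_force: 0.0
```

```bash
python3 -c "
from h import *
st();plan(364.2,242.4,20,51.8,calls=1)"
```

```text
t 18.83 [365.6 241.9  42.6] yaw_y 51.58 z [-8.e-04 -9.e-04 -1.e+00] q [-0.98  0.4   0.29  2.3  -0.25  0.48  0.41] F [ 0.7 -0.2 -0.3] w 0.999 g 0.0
rows 10 offset m [0.00014, -5e-05, 0.00226] dr z -0.0004 endyaw 51.8 tilt [-8.e-04 -9.e-04 -1.e+00]
```

{"fn": "move_arm", "kwargs": {"offset": [[0.0003,-0.0001,0.005],[0.0003,-0.0001,0.005],[0.0003,-0.0001,0.005],[0.0003,-0.0001,0.004],[0.0002,0,0.003],[0,0,0.001],[0,0,0],[0,0,0],[0,0,0],[0,0,0]], "dr": [[0,0,-0.001],[0,0,-0.001],[0,0,-0.001],[0,0,-0.001],[0,0,0],[0,0,0],[0,0,0],[0,0,0],[0,0,0],[0,0,0]]}}

```text
time_s: 19.67
position: [364.4, 242.8, 20.2]
eef_rot: [0.0, 0.327, 0.945, 0.0]
contact_force: [0.4, 0.9, 0.2]
width: 1.002
grip_force: 0.0
```

{"fn": "move_arm", "kwargs": {"offset": [[0,0,0],[0,0,0],[0,0,0],[0,0,0],[0,0,0],[0,0,0],[0,0,0],[0,0,0],[0,0,0],[0,0,0]], "dr": [[0,0,0],[0,0,0],[0,0,0],[0,0,0],[0,0,0],[0,0,0],[0,0,0],[0,0,0],[0,0,0],[0,0,0]], "claw": 1, "newtons": 30}}

```text
time_s: 20.5
position: [364.8, 243.1, 20.7]
eef_rot: [0.0, 0.327, 0.945, 0.001]
contact_force: [-2.7, -1.1, 20.5]
width: 0.457
grip_force: 34.8
```

{"fn": "move_arm", "kwargs": {"offset": [[0,0,0],[0,0,0],[0,0,0],[0,0,0],[0,0,0],[0,0,0],[0,0,0],[0,0,0],[0,0,0],[0,0,0]], "dr": [[0,0,0],[0,0,0],[0,0,0],[0,0,0],[0,0,0],[0,0,0],[0,0,0],[0,0,0],[0,0,0],[0,0,0]]}}

```text
time_s: 21.33
position: [364.7, 243.1, 20.6]
eef_rot: [0.0, 0.327, 0.945, 0.001]
contact_force: [-2.1, -1.3, 20.4]
width: 0.457
grip_force: 34.7
```

```bash
python3 -c "
from h import *
st()"
```

```text
t 21.33 [364.7 243.1  20.6] yaw_y 51.83 z [ 6.e-04  9.e-04 -1.e+00] q [-0.96  0.45  0.26  2.3  -0.28  0.42  0.44] F [-2.1 -1.3 20.4] w 0.457 g 34.7
```

{"fn": "move_arm", "kwargs": {"offset": [[0,0,-0.003],[0,0,-0.008],[0,0,-0.01],[0,0,-0.01],[0,0,-0.01],[0,0,-0.01],[0,0,-0.01],[0,0,-0.01],[0,0,-0.005],[0,0,-0.002]], "dr": [[0,0,0],[0,0,0],[0,0,0],[0,0,0],[0,0,0],[0,0,0],[0,0,0],[0,0,0],[0,0,0],[0,0,0]]}}

```text
time_s: 22.17
position: [364.6, 243.2, 99.1]
eef_rot: [0.0, 0.327, 0.945, 0.001]
contact_force: [0.1, 0.1, -0.7]
width: 0.459
grip_force: 30.7
```

```bash
python3 -c "
from h import *
st();plan(560,120,140,22,calls=1);plan(610,-129.6,90,11.5,calls=1,p0=(560,120,140),t0=22)"
```

```text
t 22.17 [364.6 243.2  99.1] yaw_y 51.85 z [ 9.0e-04  1.2e-03 -1.0e+00] q [-1.05  0.28  0.36  2.27 -0.17  0.61  0.34] F [ 0.1  0.1 -0.7] w 0.459 g 30.7
rows 10 offset m [-0.02204, 0.00774, -0.00409] dr z 0.0521 endyaw 22.0 tilt [ 9.0e-04  1.2e-03 -1.0e+00]
rows 10 offset m [-0.02535, -0.00264, 0.005] dr z 0.0183 endyaw 11.5 tilt [ 9.0e-04  1.2e-03 -1.0e+00]
```

{"fn": "move_arm", "kwargs": {"offset": [[-0.022,0.0077,-0.0041],[-0.022,0.0077,-0.0041],[-0.022,0.0077,-0.0041],[-0.022,0.0077,-0.0041],[-0.022,0.0077,-0.0041],[-0.022,0.0077,-0.0041],[-0.022,0.0077,-0.0041],[-0.022,0.0077,-0.0041],[-0.022,0.0077,-0.0041],[-0.022,0.0077,-0.0041]], "dr": [[0,0,0.052],[0,0,0.052],[0,0,0.052],[0,0,0.052],[0,0,0.052],[0,0,0.052],[0,0,0.052],[0,0,0.052],[0,0,0.052],[0,0,0.052]]}}

```text
time_s: 23.0
position: [559.9, 118.9, 138.8]
eef_rot: [-0.0, 0.56, 0.829, -0.0]
contact_force: [0.0, 0.7, -0.5]
width: 0.45
grip_force: 30.7
```

{"fn": "move_arm", "kwargs": {"offset": [[-0.0253,-0.0026,0.005],[-0.0253,-0.0026,0.005],[-0.0253,-0.0026,0.005],[-0.0253,-0.0026,0.005],[-0.0253,-0.0026,0.005],[-0.0253,-0.0026,0.005],[-0.0253,-0.0026,0.005],[-0.0253,-0.0026,0.005],[-0.0253,-0.0026,0.005],[-0.0253,-0.0026,0.005]], "dr": [[0,0,0.0183],[0,0,0.0183],[0,0,0.0183],[0,0,0.0183],[0,0,0.0183],[0,0,0.0183],[0,0,0.0183],[0,0,0.0183],[0,0,0.0183],[0,0,0.0183]]}}

```text
time_s: 23.83
position: [609.5, -130.4, 88.3]
eef_rot: [-0.0, 0.633, 0.775, -0.0]
contact_force: [0.2, -0.2, -0.5]
width: 0.455
grip_force: 30.7
```

{"fn": "move_arm", "kwargs": {"offset": [[0,0,0],[0,0,0],[0,0,0],[0,0,0],[0,0,0],[0,0,0],[0,0,0],[0,0,0],[0,0,0],[0,0,0]], "dr": [[0,0,0],[0,0,0],[0,0,0],[0,0,0],[0,0,0],[0,0,0],[0,0,0],[0,0,0],[0,0,0],[0,0,0]]}}

```text
time_s: 24.67
position: [609.7, -129.2, 89.1]
eef_rot: [0.0, 0.632, 0.775, -0.0]
contact_force: [0.4, 0.1, -1.5]
width: 0.453
grip_force: 30.7
```

```bash
python3 -c "
from h import *
c=grab('wrist');np.savez('w6',**c);save(c,'w6.png');st();P=pts(c);p=pose()[0]
m=(np.hypot(P[...,0]-p[0],P[...,1]-p[1])<40)&(P[...,2]>p[2]-24)&(P[...,2]<p[2]-6);m[:,:210]=0;m[:,350:]=0
q=P[m];r=cv2.minAreaRect(q[:,:2].astype(np.float32));print(len(q),np.percentile(q[:,2],[2,50,98]),r)
"
```

```text
t 24.72 [ 609.7 -129.2   89. ] yaw_y 11.56 z [ 0. -0. -1.] q [-0.29  0.59  0.53  1.88 -0.41  0.79  0.66] F [-0.4 -0.8 -1.3] w 0.459 g 30.7
5513 [69.44777645 75.1192427  81.61579466] ((609.2757568359375, -130.04161071777344), (66.31690979003906, 33.13338088989258), 11.23328685760498)
```

View pics/w6.png

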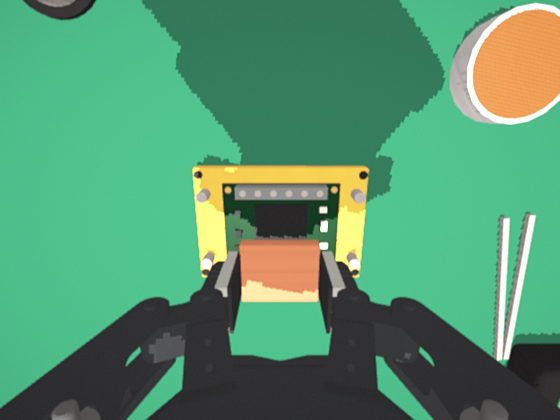

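The copper plate at (280,270) is held square over the chip at (281,218), between the strips. I'll lower it.

{"fn": "move_arm", "kwargs": {"offset": [[0.0002,0.0002,0.006],[0,0.0001,0.006],[0,0,0.006],[0,0,0.006],[0,0,0.006],[0,0,0.006],[0,0,0.005],[0,0,0.004],[0,0,0.003],[0,0,0.002]], "dr": [[0,0,0],[0,0,0],[0,0,0],[0,0,0],[0,0,0],[0,0,0],[0,0,0],[0,0,0],[0,0,0],[0,0,0]]}}

```text
time_s: 25.55
position: [609.9, -129.0, 38.6]
eef_rot: [-0.0, 0.632, 0.775, -0.0]
contact_force: [-0.4, -0.1, -0.7]
width: 0.46
grip_force: 30.7
```

{"fn": "move_arm", "kwargs": {"offset": [[0,0,0.0005],[0,0,0.0005],[0,0,0],[0,0,0],[0,0,0],[0,0,0],[0,0,0],[0,0,0],[0,0,0],[0,0,0]], "dr": [[0,0,0],[0,0,0],[0,0,0],[0,0,0],[0,0,0],[0,0,0],[0,0,0],[0,0,0],[0,0,0],[0,0,0]]}}

```text
time_s: 26.38
position: [609.9, -129.0, 38.0]
eef_rot: [0.0, 0.632, 0.775, -0.0]
contact_force: [-0.1, 1.1, -1.8]
width: 0.457
grip_force: 30.7
```

{"fn": "move_arm", "kwargs": {"offset": [[0,0,0.0003],[0,0,0.0003],[0,0,0],[0,0,0],[0,0,0],[0,0,0],[0,0,0],[0,0,0],[0,0,0],[0,0,0]], "dr": [[0,0,0],[0,0,0],[0,0,0],[0,0,0],[0,0,0],[0,0,0],[0,0,0],[0,0,0],[0,0,0],[0,0,0]]}}

```text
time_s: 27.22
position: [610.0, -129.0, 37.6]
eef_rot: [0.0, 0.632, 0.775, 0.0]
contact_force: [-2.3, 0.6, 5.6]
width: 0.455
grip_force: 31.3
```

{"fn": "move_arm", "kwargs": {"offset": [[0,0,0],[0,0,0],[0,0,0],[0,0,0],[0,0,0],[0,0,0],[0,0,0],[0,0,0],[0,0,0],[0,0,0]], "dr": [[0,0,0],[0,0,0],[0,0,0],[0,0,0],[0,0,0],[0,0,0],[0,0,0],[0,0,0],[0,0,0],[0,0,0]], "claw": -0.6}}

```text
time_s: 28.05
position: [609.9, -129.1, 37.4]
eef_rot: [0.0, 0.632, 0.775, -0.0]
contact_force: [0.0, 0.3, 0.5]
width: 0.801
grip_force: 0.0
```

{"fn": "move_arm", "kwargs": {"offset": [[0,0,-0.004],[0,0,-0.008],[0,0,-0.01],[0,0,-0.01],[0,0,-0.01],[0,0,-0.01],[0,0,-0.01],[0,0,-0.01],[0,0,-0.008],[0,0,0]], "dr": [[0,0,0],[0,0,0],[0,0,0],[0,0,0],[0,0,0],[0,0,0],[0,0,0],[0,0,0],[0,0,0],[0,0,0]]}}

```text
time_s: 28.88
position: [610.7, -129.2, 119.4]
eef_rot: [0.001, 0.632, 0.775, 0.001]
contact_force: [-0.3, -0.6, 0.9]
width: 0.802
grip_force: 0.0
```

```bash
cat > chk.py <<'E'
from h import *
c=grab('wrist');np.savez('chk',**c);P=pts(c);st()
o=np.array([610.0,-129.2]);a=np.radians(11.5);ex=np.array([np.cos(a),np.sin(a)]);ey=np.array([-ex[1],ex[0]])
rel=P[...,:2]-o;X=rel@ex;Y=rel@ey;z=P[...,2];h=cv2.cvtColor(c['frame'],cv2.COLOR_RGB2HSV)
cu=(h[...,0]<16)&(h[...,1]>80)&(abs(X)<30)&(abs(Y)<30)&(z>21)&(z<30)
print('cu',cu.sum(),np.median(z[cu]));r=cv2.minAreaRect(np.c_[X[cu],Y[cu]].astype(np.float32));print(r)
m=(abs(Y)<14)&(abs(X)<50)&(z>11.2)&(z<18);print('bx',np.percentile(X[m],[.3,99.7]))
for s in(-1,1):
  m=(abs(X)<28)&(Y*s>22)&(Y*s<40)&(z>19.5)&(z<30);print('strip',s,m.sum(),np.percentile(Y[m],[1,50,99]))
E
python3 chk.py
python3 -c "
from h import *
plan(526.1,411.5,120,28.1,calls=3);plan(526.1,411.5,120,118.1,calls=3)
c=dict(np.load('w1.npz'));f=c['frame'][95:185,350:450];cv2.imwrite('pics/hs.png',cv2.resize(f,None,fx=6,fy=6,interpolation=cv2.INTER_CUBIC)[...,::-1])"
```

```text
t 28.93 [ 610.4 -128.9  118.3] yaw_y 11.57 z [ 0.0014  0.     -1.    ] q [-0.31  0.55  0.56  1.86 -0.38  0.84  0.64] F [-0.7  0.  -0.5] w 0.8 g 0.0
cu 409 23.48639732209753
((-0.8477802276611328, -0.6724281311035156), (40.00444030761719, 32.22859573364258), 0.31246522068977356)
bx [-39.97840368  39.74142551]
strip -1 755 [-32.96739622 -28.12789634 -24.28380684]
strip 1 870 [23.24688858 27.44388452 31.52103683]
rows 30 offset m [0.01798, 0.0034, -6e-05] dr z -0.0096 endyaw 28.1 tilt [ 0.0014  0.     -1.    ]
rows 30 offset m [0.01643, -0.01059, -6e-05] dr z 0.0427 endyaw -61.9 tilt [ 0.0014  0.     -1.    ]
```

View pics/hs.png

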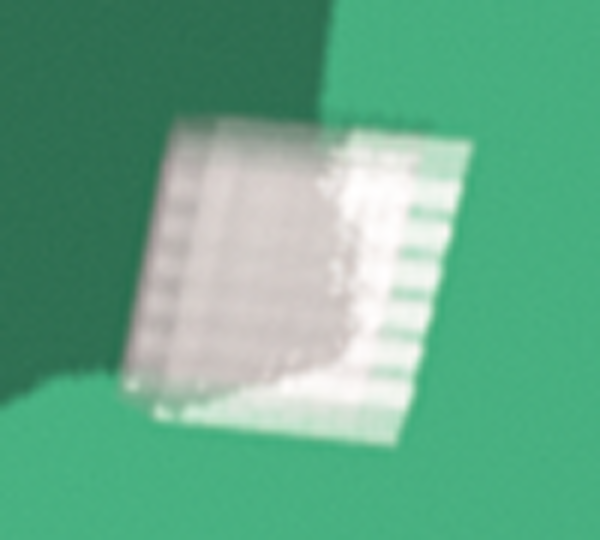

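Fins run across the crop, at about 28° in world, so the grip line is −61.9°. The plate is placed and centred to within about 0.8 mm.

{"fn": "move_arm", "kwargs": {"offset": [[0.0164,-0.0106,0],[0.0164,-0.0106,0],[0.0164,-0.0106,0],[0.0164,-0.0106,0],[0.0164,-0.0106,0],[0.0164,-0.0106,0],[0.0164,-0.0106,0],[0.0164,-0.0106,0],[0.0164,-0.0106,0],[0.0164,-0.0106,0]], "dr": [[0,0,0.0427],[0,0,0.0427],[0,0,0.0427],[0,0,0.0427],[0,0,0.0427],[0,0,0.0427],[0,0,0.0427],[0,0,0.0427],[0,0,0.0427],[0,0,0.0427]], "claw": -1}}

```text
time_s: 29.77
position: [502.2, 33.4, 117.0]
eef_rot: [-0.0, 0.783, 0.622, -0.0]
contact_force: [0.3, 0.5, -0.3]
width: 0.997
grip_force: 0.0
```

{"fn": "move_arm", "kwargs": {"offset": [[0.0164,-0.0106,0],[0.0164,-0.0106,0],[0.0164,-0.0106,0],[0.0164,-0.0106,0],[0.0164,-0.0106,0],[0.0164,-0.0106,0],[0.0164,-0.0106,0],[0.0164,-0.0106,0],[0.0164,-0.0106,0],[0.0164,-0.0106,0]], "dr": [[0,0,0.0427],[0,0,0.0427],[0,0,0.0427],[0,0,0.0427],[0,0,0.0427],[0,0,0.0427],[0,0,0.0427],[0,0,0.0427],[0,0,0.0427],[0,0,0.0427]]}}

```text
time_s: 30.6
position: [472.5, 225.1, 117.0]
eef_rot: [0.0, 0.897, 0.442, -0.0]
contact_force: [-0.3, -0.6, 0.4]
width: 0.999
grip_force: 0.0
```

```bash
python3 -c "
from h import *
st();plan(526.1,411.5,110,-61.9,calls=1)"
```

```text
t 30.6 [472.5 225.1 117. ] yaw_y -37.48 z [-6.e-04 -5.e-04 -1.e+00] q [-1.21  0.47  0.81  2.1  -0.49  0.77 -0.74] F [-0.3 -0.6  0.4] w 0.999 g 0.0
rows 10 offset m [0.01649, -0.01047, 0.0007] dr z 0.0426 endyaw -61.9 tilt [-6.e-04 -5.e-04 -1.e+00]
```

{"fn": "move_arm", "kwargs": {"offset": [[0.0165,-0.0105,0.0007],[0.0165,-0.0105,0.0007],[0.0165,-0.0105,0.0007],[0.0165,-0.0105,0.0007],[0.0165,-0.0105,0.0007],[0.0165,-0.0105,0.0007],[0.0165,-0.0105,0.0007],[0.0165,-0.0105,0.0007],[0.0165,-0.0105,0.0007],[0.0165,-0.0105,0.0007]], "dr": [[0,0,0.0426],[0,0,0.0426],[0,0,0.0426],[0,0,0.0426],[0,0,0.0426],[0,0,0.0426],[0,0,0.0426],[0,0,0.0426],[0,0,0.0426],[0,0,0.0426]]}}

```text
time_s: 31.43
position: [525.9, 411.8, 109.5]
eef_rot: [0.0, 0.97, 0.243, -0.001]
contact_force: [0.2, 0.2, 0.8]
width: 0.999
grip_force: 0.0
```

```bash
python3 -c "
from h import *
c=grab('wrist');save(c,'w7.png');P=pts(c);st();m=(np.hypot(P[...,0]-526,P[...,1]-411)<45)&(P[...,2]>15)&(P[...,2]<34)
q=P[m];r=cv2.minAreaRect(q[:,:2].astype(np.float32));print(len(q),np.percentile(q[:,2],[5,50,95]),r);
plan(*r[0],28,-61.9,calls=1)
"
```

```text
t 31.48 [526.7 415.5 109.3] yaw_y -61.91 z [ 2.e-04  4.e-04 -1.e+00] q [-1.33  0.74  0.85  1.76 -0.66  0.95 -1.29] F [-2.1  3.5 -0.1] w 1.0 g 0.0
1712 [17.56235952 22.66349567 23.72491098] ((525.9737548828125, 411.75634765625), (44.54738235473633, 44.14088821411133), 28.167465209960938)
rows 10 offset m [-0.00024, 0.0003, 0.00813] dr z -0.0 endyaw -61.9 tilt [ 2.e-04  4.e-04 -1.e+00]
```

View pics/w7.png

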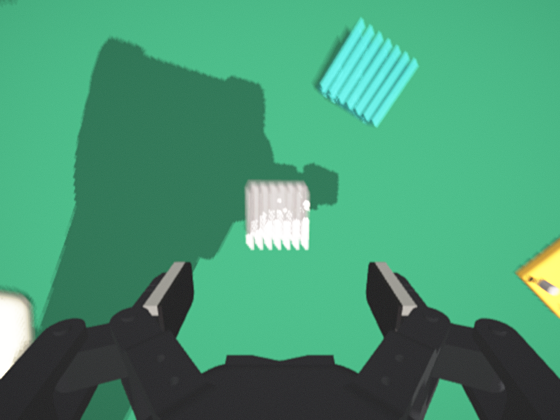

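Fins run vertically in this view at (278,215), and the fingers straddle them. I'll descend.

{"fn": "move_arm", "kwargs": {"offset": [[0,0.0001,0.008],[0,0.0001,0.008],[0,0.0001,0.008],[0,0.0001,0.008],[0,0.0001,0.008],[0,0.0001,0.008],[0,0,0.008],[0,0,0.006],[0,0,0],[0,0,0]], "dr": [[0,0,0],[0,0,0],[0,0,0],[0,0,0],[0,0,0],[0,0,0],[0,0,0],[0,0,0],[0,0,0],[0,0,0]]}}

```text
time_s: 32.32
position: [526.4, 410.2, 48.1]
eef_rot: [0.0, 0.97, 0.244, -0.0]
contact_force: [0.3, 0.2, 0.2]
width: 1.002
grip_force: 0.0
```

```bash
python3 -c "
from h import *
st();plan(526,411.8,27,-61.9,calls=1)"
```

```text
t 32.32 [526.4 410.2  48.1] yaw_y -61.79 z [-2.e-04 -4.e-04 -1.e+00] q [-1.29  0.8   0.78  1.79 -0.73  0.86 -1.24] F [0.3 0.2 0.2] w 1.002 g 0.0
rows 10 offset m [4e-05, -0.00016, 0.00211] dr z 0.0002 endyaw -61.9 tilt [-2.e-04 -4.e-04 -1.e+00]
```

{"fn": "move_arm", "kwargs": {"offset": [[0.0001,-0.0004,0.005],[0.0001,-0.0004,0.005],[0.0001,-0.0004,0.005],[0.0001,-0.0004,0.004],[0,0,0.002],[0,0,0],[0,0,0],[0,0,0],[0,0,0],[0,0,0]], "dr": [[0,0,0.001],[0,0,0.001],[0,0,0],[0,0,0],[0,0,0],[0,0,0],[0,0,0],[0,0,0],[0,0,0],[0,0,0]]}}

```text
time_s: 33.15
position: [526.1, 412.0, 27.6]
eef_rot: [-0.0, 0.97, 0.243, 0.0]
contact_force: [0.5, 0.4, 0.5]
width: 1.006
grip_force: 0.0
```

{"fn": "move_arm", "kwargs": {"offset": [[0,0,0],[0,0,0],[0,0,0],[0,0,0],[0,0,0],[0,0,0],[0,0,0],[0,0,0],[0,0,0],[0,0,0]], "dr": [[0,0,0],[0,0,0],[0,0,0],[0,0,0],[0,0,0],[0,0,0],[0,0,0],[0,0,0],[0,0,0],[0,0,0]], "claw": 1, "newtons": 25}}

```text
time_s: 33.98
position: [526.1, 412.0, 27.5]
eef_rot: [-0.0, 0.97, 0.243, 0.0]
contact_force: [-0.7, -0.6, 5.3]
width: 0.505
grip_force: 26.2
```

{"fn": "move_arm", "kwargs": {"offset": [[0,0,0],[0,0,0],[0,0,0],[0,0,-0.004],[0,0,-0.01],[0,0,-0.014],[0,0,-0.014],[0,0,-0.014],[0,0,-0.014],[0,0,-0.01]], "dr": [[0,0,0],[0,0,0],[0,0,0],[0,0,0],[0,0,0],[0,0,0],[0,0,0],[0,0,0],[0,0,0],[0,0,0]]}}

```text
time_s: 34.82
position: [526.4, 412.3, 109.8]
eef_rot: [-0.0, 0.97, 0.243, 0.001]
contact_force: [0.6, -0.2, -1.6]
width: 0.508
grip_force: 25.6
```

```bash
python3 -c "
from h import *
st();plan(610,-129.4,110,-78.5,calls=3)"
```

```text
t 34.82 [526.4 412.3 109.8] yaw_y -61.89 z [ 0.0011  0.0012 -1.    ] q [-1.33  0.73  0.85  1.77 -0.66  0.95 -1.29] F [ 0.6 -0.2 -1.6] w 0.508 g 25.6
rows 30 offset m [-0.0036, 0.01798, -1e-05] dr z 0.0097 endyaw -78.5 tilt [ 0.0011  0.0012 -1.    ]
```

{"fn": "move_arm", "kwargs": {"offset": [[-0.0036,0.018,0],[-0.0036,0.018,0],[-0.0036,0.018,0],[-0.0036,0.018,0],[-0.0036,0.018,0],[-0.0036,0.018,0],[-0.0036,0.018,0],[-0.0036,0.018,0],[-0.0036,0.018,0],[-0.0036,0.018,0]], "dr": [[0,0,0.0097],[0,0,0.0097],[0,0,0.0097],[0,0,0.0097],[0,0,0.0097],[0,0,0.0097],[0,0,0.0097],[0,0,0.0097],[0,0,0.0097],[0,0,0.0097]]}}

```text
time_s: 35.65
position: [571.6, 232.2, 107.4]
eef_rot: [0.0, 0.981, 0.195, -0.0]
contact_force: [-0.1, 0.0, -1.8]
width: 0.511
grip_force: 25.6
```

{"fn": "move_arm", "kwargs": {"offset": [[-0.0036,0.018,0],[-0.0036,0.018,0],[-0.0036,0.018,0],[-0.0036,0.018,0],[-0.0036,0.018,0],[-0.0036,0.018,0],[-0.0036,0.018,0],[-0.0036,0.018,0],[-0.0036,0.018,0],[-0.0036,0.018,0]], "dr": [[0,0,0.0097],[0,0,0.0097],[0,0,0.0097],[0,0,0.0097],[0,0,0.0097],[0,0,0.0097],[0,0,0.0097],[0,0,0.0097],[0,0,0.0097],[0,0,0.0097]]}}

```text
time_s: 36.48
position: [599.2, 51.0, 107.4]
eef_rot: [0.0, 0.989, 0.147, -0.0]
contact_force: [0.2, 0.4, -0.4]
width: 0.509
grip_force: 25.6
```

{"fn": "move_arm", "kwargs": {"offset": [[-0.0036,0.018,0],[-0.0036,0.018,0],[-0.0036,0.018,0],[-0.0036,0.018,0],[-0.0036,0.018,0],[-0.0036,0.018,0],[-0.0036,0.018,0],[-0.0036,0.018,0],[-0.0036,0.018,0],[-0.0036,0.018,0]], "dr": [[0,0,0.0097],[0,0,0.0097],[0,0,0.0097],[0,0,0.0097],[0,0,0.0097],[0,0,0.0097],[0,0,0.0097],[0,0,0.0097],[0,0,0.0097],[0,0,0.0097]]}}

```text
time_s: 37.32
position: [609.0, -132.2, 107.4]
eef_rot: [-0.0, 0.995, 0.099, -0.0]
contact_force: [-0.6, -0.6, -0.6]
width: 0.505
grip_force: 25.6
```

{"fn": "move_arm", "kwargs": {"offset": [[0,0,0.002],[0,0,0.003],[0,0,0.003],[0,0,0.002],[0,0,0],[0,0,0],[0,0,0],[0,0,0],[0,0,0],[0,0,0]], "dr": [[0,0,0],[0,0,0],[0,0,0],[0,0,0],[0,0,0],[0,0,0],[0,0,0],[0,0,0],[0,0,0],[0,0,0]]}}

```text
time_s: 38.15
position: [609.4, -130.3, 97.5]
eef_rot: [0.0, 0.995, 0.1, 0.0]
contact_force: [-0.4, -0.0, -0.9]
width: 0.508
grip_force: 25.6
```

```bash
python3 -c "
from h import *
c=grab('wrist');np.savez('w8',**c);save(c,'w8.png');st();P=pts(c);p=pose()[0]
a=np.radians(11.5);ex=np.array([np.cos(a),np.sin(a)]);ey=np.array([-ex[1],ex[0]])
rel=P[...,:2]-p[:2];X=rel@ex;Y=rel@ey;z=P[...,2]
m=(abs(Y)<20)&(abs(X)<30)&(z>p[2]-30)&(z<p[2]+2);print(m.sum(),np.percentile(X[m],[.5,50,99.5]),np.percentile(z[m],[1,50,99])-p[2])
"
```

```text
t 38.2 [ 609.4 -130.3   97.5] yaw_y -78.56 z [ 1.e-04 -0.e+00 -1.e+00] q [-0.51  0.7   0.87  1.88 -0.68  0.89 -0.67] F [ 1.1  0.5 -0. ] w 0.508 g 25.6
7529 [-21.58091145   4.40016239  22.53281391] [-27.2119366  -13.5088957   -3.76049343]
```

View pics/w8.png

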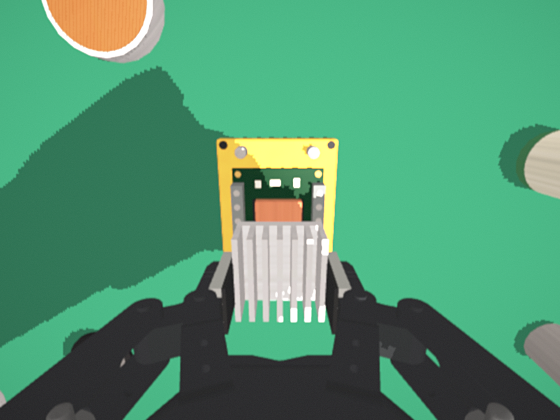

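The heat sink is held square with its fins along the board, over the copper at (278,210). I'll lower it.

{"fn": "move_arm", "kwargs": {"offset": [[0,-0.0002,0.006],[0,-0.0001,0.006],[0,0,0.006],[0,0,0.006],[0,0,0.006],[0,0,0.005],[0,0,0.004],[0,0,0.003],[0,0,0.002],[0,0,0]], "dr": [[0,0,0],[0,0,0],[0,0,0],[0,0,0],[0,0,0],[0,0,0],[0,0,0],[0,0,0],[0,0,0],[0,0,0]]}}

```text
time_s: 39.03
position: [609.2, -130.1, 53.1]
eef_rot: [-0.0, 0.995, 0.1, -0.0]
contact_force: [0.1, 0.8, -0.2]
width: 0.509
grip_force: 25.6
```

{"fn": "move_arm", "kwargs": {"offset": [[0,0,0.0005],[0,0,0.0003],[0,0,0],[0,0,0],[0,0,0],[0,0,0],[0,0,0],[0,0,0],[0,0,0],[0,0,0]], "dr": [[0,0,0],[0,0,0],[0,0,0],[0,0,0],[0,0,0],[0,0,0],[0,0,0],[0,0,0],[0,0,0],[0,0,0]]}}

```text
time_s: 39.87
position: [609.3, -130.1, 52.6]
eef_rot: [0.0, 0.995, 0.1, -0.0]
contact_force: [-1.1, -0.4, 0.2]
width: 0.509
grip_force: 25.6
```

{"fn": "move_arm", "kwargs": {"offset": [[0,0,0.0003],[0,0,0.0002],[0,0,0],[0,0,0],[0,0,0],[0,0,0],[0,0,0],[0,0,0],[0,0,0],[0,0,0]], "dr": [[0,0,0],[0,0,0],[0,0,0],[0,0,0],[0,0,0],[0,0,0],[0,0,0],[0,0,0],[0,0,0],[0,0,0]]}}

```text
time_s: 40.7
position: [609.3, -130.2, 52.5]
eef_rot: [-0.0, 0.995, 0.1, 0.0]
contact_force: [-2.7, 0.3, 7.0]
width: 0.512
grip_force: 26.6
```

{"fn": "move_arm", "kwargs": {"offset": [[0,0,0],[0,0,0],[0,0,0],[0,0,0],[0,0,0],[0,0,0],[0,0,0],[0,0,0],[0,0,0],[0,0,0]], "dr": [[0,0,0],[0,0,0],[0,0,0],[0,0,0],[0,0,0],[0,0,0],[0,0,0],[0,0,0],[0,0,0],[0,0,0]], "claw": -0.6}}

```text
time_s: 41.53
position: [609.3, -130.1, 52.1]
eef_rot: [0.0, 0.995, 0.1, -0.0]
contact_force: [0.3, 0.5, -0.2]
width: 0.801
grip_force: 0.0
```

{"fn": "move_arm", "kwargs": {"offset": [[0,0,-0.004],[0,0,-0.008],[0,0,-0.01],[0,0,-0.01],[0,0,-0.012],[0,0,-0.012],[0,0,-0.012],[0,0,-0.012],[0,0,-0.008],[0,0,0]], "dr": [[0,0,0],[0,0,0],[0,0,0],[0,0,0],[0,0,0],[0,0,0],[0,0,0],[0,0,0],[0,0,0],[0,0,0]]}}

```text
time_s: 42.37
position: [610.1, -130.3, 142.1]
eef_rot: [0.0, 0.995, 0.1, 0.001]
contact_force: [0.7, -0.6, 0.3]
width: 0.804
grip_force: 0.0
```

```bash
cat > chk2.py <<'E'
from h import *
c=grab('wrist');np.savez('chk2',**c);P=pts(c);st()
o=np.array([610.0,-129.2]);a=np.radians(11.5);ex=np.array([np.cos(a),np.sin(a)]);ey=np.array([-ex[1],ex[0]])
rel=P[...,:2]-o;X=rel@ex;Y=rel@ey;z=P[...,2]
m=(abs(Y)<35)&(abs(X)<35)&(z>38)&(z<56);r=cv2.minAreaRect(np.c_[X[m],Y[m]].astype(np.float32));print('hs',m.sum(),np.percentile(z[m],[5,50,95]),r)
m=(abs(Y)<14)&(abs(X)<50)&(z>11.2)&(z<18);print('bx',np.percentile(X[m],[.3,99.7]))
for s in(-1,1):
  m=(abs(X)<28)&(Y*s>24.5)&(Y*s<40)&(z>19.5)&(z<30);print('strip',s,m.sum(),np.percentile(Y[m],[1,50,99]))
E
python3 chk2.py; python3 -c "
from h import *
plan(545,-388,150,-40,calls=2);plan(545,-388,150,-100,calls=2)"
```

```text
t 42.42 [ 609.7 -130.1  141. ] yaw_y -78.55 z [ 1.4e-03  1.0e-04 -1.0e+00] q [-0.54  0.65  0.92  1.86 -0.63  0.95 -0.71] F [-0.3  0.1 -0.9] w 0.798 g 0.0
hs 1682 [40.50365706 47.51684543 48.71089646] ((-0.7165775299072266, -1.4584579467773438), (43.997772216796875, 44.4961051940918), 89.76315307617188)
bx [-39.76131194  39.64836769]
strip -1 503 [-32.4220451  -29.0943939  -25.12001142]
strip 1 531 [24.54527833 27.91984451 31.44064243]
rows 20 offset m [-0.00939, 0.00977, -0.00045] dr z -0.0336 endyaw -40.0 tilt [ 1.4e-03  1.0e-04 -1.0e+00]
rows 20 offset m [-0.00354, 0.0129, -0.00045] dr z 0.0187 endyaw -100.0 tilt [ 1.4e-03  1.0e-04 -1.0e+00]
```

```bash
python3 -c "
from h import *
plan(544.5,-388.5,125,-78.5,calls=1)"
```

```text
rows 10 offset m [-0.01153, 0.02403, 0.0016] dr z -0.0001 endyaw -78.5 tilt [ 1.4e-03  1.0e-04 -1.0e+00]
```

{"fn": "move_arm", "kwargs": {"offset": [[-0.0115,0.024,0.0016],[-0.0115,0.024,0.0016],[-0.0115,0.024,0.0016],[-0.0115,0.024,0.0016],[-0.0115,0.024,0.0016],[-0.0115,0.024,0.0016],[-0.0115,0.024,0.0016],[-0.0115,0.024,0.0016],[-0.0115,0.024,0.0016],[-0.0115,0.024,0.0016]], "dr": [[0,0,0],[0,0,0],[0,0,0],[0,0,0],[0,0,0],[0,0,0],[0,0,0],[0,0,0],[0,0,0],[0,0,0]], "claw": -1}}

```text
time_s: 43.25
position: [543.4, -389.1, 123.2]
eef_rot: [-0.0, 0.995, 0.1, -0.0]
contact_force: [0.1, 0.6, 0.4]
width: 0.999
grip_force: 0.0
```

{"fn": "move_arm", "kwargs": {"offset": [[0,0,0],[0,0,0],[0,0,0],[0,0,0],[0,0,0],[0,0,0],[0,0,0],[0,0,0],[0,0,0],[0,0,0]], "dr": [[0,0,0],[0,0,0],[0,0,0],[0,0,0],[0,0,0],[0,0,0],[0,0,0],[0,0,0],[0,0,0],[0,0,0]]}}

```text
time_s: 44.08
position: [544.2, -388.0, 124.2]
eef_rot: [0.0, 0.995, 0.1, 0.0]
contact_force: [1.3, 0.7, -0.3]
width: 1.0
grip_force: 0.0
```

```bash
python3 -c "
from h import *
c=grab('wrist');save(c,'w9.png');P=pts(c);st();z=P[...,2];n=np.hypot(P[...,0]-544,P[...,1]-388.5*-1*-1)
n=np.hypot(P[...,0]-544,P[...,1]+388.5)
for lo,hi in((54,64),(36,46)):
  m=(n<40)&(z>lo)&(z<hi);q=P[m];print(len(q),np.median(q[:,2]),cv2.minEnclosingCircle(q[:,:2].astype(np.float32)),cv2.minAreaRect(q[:,:2].astype(np.float32)))
"
```

```text
t 44.13 [ 544.2 -388.1  124.2] yaw_y -78.56 z [-0.e+00 -1.e-04 -1.e+00] q [-0.06  0.72  0.86  1.76 -0.64  0.97 -0.31] F [ 0.8 -0.5 -0. ] w 0.996 g 0.0
644 56.699315732686344 ((542.0390625, -387.0100402832031), 10.018721580505371) ((542.1022338867188, -386.9838562011719), (19.175979614257812, 19.248249053955078), 35.10891342163086)
1517 40.6893529233121 ((542.09912109375, -387.05377197265625), 20.086509704589844) ((542.056396484375, -387.0445556640625), (39.09480285644531, 39.22275161743164), 56.7237663269043)
```

View pics/w9.png

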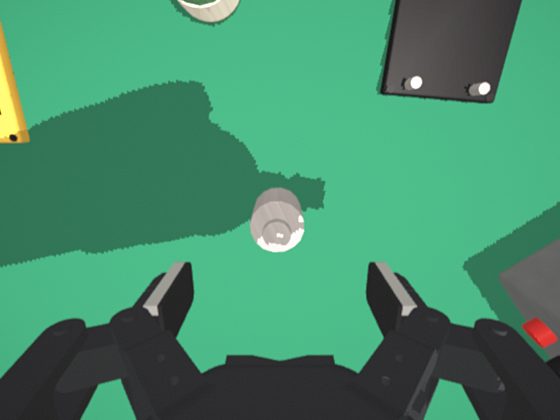

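The weight stands upright at (278,220), centred at (542.1, −387.0). I'll descend, grip its body and lift it.

{"fn": "move_arm", "kwargs": {"offset": [[-0.0004,-0.0003,0.01],[-0.0004,-0.0003,0.01],[-0.0004,-0.0003,0.01],[-0.0004,-0.0003,0.012],[-0.0002,-0.0003,0.012],[0,0,0.012],[0,0,0.01],[0,0,0.01],[0,0,0.006],[0,0,0.004]], "dr": [[0,0,0],[0,0,0],[0,0,0],[0,0,0],[0,0,0],[0,0,0],[0,0,0],[0,0,0],[0,0,0],[0,0,0]]}}

```text
time_s: 44.97
position: [541.8, -387.0, 27.1]
eef_rot: [-0.0, 0.995, 0.1, -0.0]
contact_force: [-0.3, 0.6, 0.1]
width: 1.0
grip_force: 0.0
```

{"fn": "move_arm", "kwargs": {"offset": [[0,0,0],[0,0,0],[0,0,0],[0,0,0],[0,0,0],[0,0,0],[0,0,0],[0,0,0],[0,0,0],[0,0,0]], "dr": [[0,0,0],[0,0,0],[0,0,0],[0,0,0],[0,0,0],[0,0,0],[0,0,0],[0,0,0],[0,0,0],[0,0,0]]}}

```text
time_s: 45.8
position: [542.1, -387.1, 28.1]
eef_rot: [0.0, 0.995, 0.1, -0.0]
contact_force: [1.2, -0.3, -0.8]
width: 0.999
grip_force: 0.0
```

{"fn": "move_arm", "kwargs": {"offset": [[0,0,0],[0,0,0],[0,0,0],[0,0,0],[0,0,0],[0,0,0],[0,0,0],[0,0,0],[0,0,0],[0,0,0]], "dr": [[0,0,0],[0,0,0],[0,0,0],[0,0,0],[0,0,0],[0,0,0],[0,0,0],[0,0,0],[0,0,0],[0,0,0]], "claw": 1, "newtons": 50}}

```text
time_s: 46.63
position: [542.1, -387.1, 28.3]
eef_rot: [-0.0, 0.995, 0.1, 0.0]
contact_force: [-2.0, 1.5, 5.6]
width: 0.443
grip_force: 50.0
```

{"fn": "move_arm", "kwargs": {"offset": [[0,0,0],[0,0,0],[0,0,0],[0,0,0],[0,0,0],[0,0,0],[0,0,0],[0,0,0],[0,0,0],[0,0,0]], "dr": [[0,0,0],[0,0,0],[0,0,0],[0,0,0],[0,0,0],[0,0,0],[0,0,0],[0,0,0],[0,0,0],[0,0,0]]}}

```text
time_s: 47.47
position: [542.1, -387.0, 28.3]
eef_rot: [-0.0, 0.995, 0.1, 0.0]
contact_force: [-1.5, 1.8, 5.1]
width: 0.443
grip_force: 50.0
```

```bash
python3 -c "
from h import *
st()"
```

```text
t 47.47 [ 542.1 -387.    28.3] yaw_y -78.57 z [ 1.e-04  0.e+00 -1.e+00] q [ 0.01  0.82  0.75  1.8  -0.75  0.83 -0.24] F [-1.5  1.8  5.1] w 0.443 g 50.0
```

{"fn": "move_arm", "kwargs": {"offset": [[0,0,-0.004],[0,0,-0.008],[0,0,-0.012],[0,0,-0.014],[0,0,-0.014],[0,0,-0.014],[0,0,-0.014],[0,0,-0.014],[0,0,-0.01],[0,0,-0.006]], "dr": [[0,0,0],[0,0,0],[0,0,0],[0,0,0],[0,0,0],[0,0,0],[0,0,0],[0,0,0],[0,0,0],[0,0,0]]}}

```text
time_s: 48.3
position: [542.5, -387.3, 140.0]
eef_rot: [0.0, 0.995, 0.1, 0.001]
contact_force: [0.2, 0.1, -4.4]
width: 0.443
grip_force: 50.7
```

```bash
python3 -c "
from h import *
st();plan(609.6,-130.5,130,-78.5,calls=2)"
```

```text
t 48.3 [ 542.5 -387.3  140. ] yaw_y -78.56 z [ 1.4e-03 -7.0e-04 -1.0e+00] q [-0.07  0.7   0.87  1.76 -0.63  0.99 -0.32] F [ 0.2  0.1 -4.4] w 0.443 g 50.7
rows 20 offset m [0.00584, -0.01192, 0.0005] dr z -0.0001 endyaw -78.5 tilt [ 1.4e-03 -7.0e-04 -1.0e+00]
```

{"fn": "move_arm", "kwargs": {"offset": [[0.0058,-0.0119,0.0005],[0.0058,-0.0119,0.0005],[0.0058,-0.0119,0.0005],[0.0058,-0.0119,0.0005],[0.0058,-0.0119,0.0005],[0.0058,-0.0119,0.0005],[0.0058,-0.0119,0.0005],[0.0058,-0.0119,0.0005],[0.0058,-0.0119,0.0005],[0.0058,-0.0119,0.0005]], "dr": [[0,0,0],[0,0,0],[0,0,0],[0,0,0],[0,0,0],[0,0,0],[0,0,0],[0,0,0],[0,0,0],[0,0,0]]}}

```text
time_s: 49.13
position: [575.7, -257.6, 133.0]
eef_rot: [0.0, 0.995, 0.1, -0.0]
contact_force: [-0.5, -0.0, -4.4]
width: 0.449
grip_force: 50.9
```

{"fn": "move_arm", "kwargs": {"offset": [[0.0058,-0.0119,0.0005],[0.0058,-0.0119,0.0005],[0.0058,-0.0119,0.0005],[0.0058,-0.0119,0.0005],[0.0058,-0.0119,0.0005],[0.0058,-0.0119,0.0005],[0.0058,-0.0119,0.0005],[0.0058,-0.0119,0.0005],[0.0058,-0.0119,0.0005],[0.0058,-0.0119,0.0005]], "dr": [[0,0,0],[0,0,0],[0,0,0],[0,0,0],[0,0,0],[0,0,0],[0,0,0],[0,0,0],[0,0,0],[0,0,0]]}}

```text
time_s: 49.97
position: [608.9, -129.5, 128.1]
eef_rot: [0.0, 0.995, 0.1, -0.0]
contact_force: [1.1, -0.1, -4.5]
width: 0.442
grip_force: 50.9
```

{"fn": "move_arm", "kwargs": {"offset": [[0,0,0.003],[0,0,0.004],[0,0,0.004],[0,0,0.004],[0,0,0.003],[0,0,0.002],[0,0,0],[0,0,0],[0,0,0],[0,0,0]], "dr": [[0,0,0],[0,0,0],[0,0,0],[0,0,0],[0,0,0],[0,0,0],[0,0,0],[0,0,0],[0,0,0],[0,0,0]]}}

```text
time_s: 50.8
position: [608.7, -130.9, 108.3]
eef_rot: [0.0, 0.995, 0.1, 0.0]
contact_force: [0.1, -0.5, -3.5]
width: 0.446
grip_force: 51.0
```

```bash
python3 -c "
from h import *
c=grab('wrist');np.savez('w10',**c);save(c,'w10.png');P=pts(c);st();z=P[...,2];p=pose()[0];n=np.hypot(P[...,0]-p[0],P[...,1]-p[1])
m=(n<28)&(z>p[2]+24)&(z<p[2]+34);q=P[m];print('knob',len(q),np.median(q[:,2])-p[2],cv2.minEnclosingCircle(q[:,:2].astype(np.float32)))
m=(n<40)&(z>40)&(z<54);print('hs',m.sum(),cv2.minAreaRect(P[m][:,:2].astype(np.float32)))
"
```

```text
t 50.85 [ 608.7 -130.8  108.3] yaw_y -78.57 z [ 2.e-04 -0.e+00 -1.e+00] q [-0.52  0.68  0.88  1.88 -0.67  0.9  -0.68] F [-0.1  0.5 -4.4] w 0.443 g 51.0
knob 2829 28.334095929346304 ((619.3275146484375, -128.65138244628906), 25.797100067138672)
hs 1200 ((616.4550170898438, -129.30421447753906), (30.67487907409668, 44.10785675048828), 11.58627986907959)
```

View pics/w10.png

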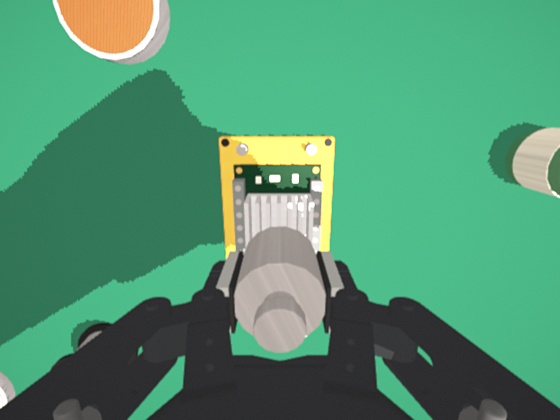

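The weight hangs upright over the heat sink, centred between the strips. I'll lower it gently.

{"fn": "move_arm", "kwargs": {"offset": [[0.0003,0,0.003],[0.0003,0,0.004],[0.0003,0,0.004],[0,0,0.004],[0,0,0.004],[0,0,0.004],[0,0,0.003],[0,0,0.002],[0,0,0.001],[0,0,0]], "dr": [[0,0,0],[0,0,0],[0,0,0],[0,0,0],[0,0,0],[0,0,0],[0,0,0],[0,0,0],[0,0,0],[0,0,0]]}}

```text
time_s: 51.68
position: [609.4, -130.6, 78.9]
eef_rot: [0.0, 0.995, 0.1, -0.0]
contact_force: [-0.1, 0.5, -4.7]
width: 0.443
grip_force: 51.0
```

{"fn": "move_arm", "kwargs": {"offset": [[0,0,0.0004],[0,0,0.0003],[0,0,0.0003],[0,0,0],[0,0,0],[0,0,0],[0,0,0],[0,0,0],[0,0,0],[0,0,0]], "dr": [[0,0,0],[0,0,0],[0,0,0],[0,0,0],[0,0,0],[0,0,0],[0,0,0],[0,0,0],[0,0,0],[0,0,0]]}}

```text
time_s: 52.52
position: [609.5, -130.6, 78.1]
eef_rot: [0.0, 0.995, 0.1, -0.0]
contact_force: [0.2, 0.0, -4.9]
width: 0.442
grip_force: 51.0
```

{"fn": "move_arm", "kwargs": {"offset": [[0,0,0.0002],[0,0,0.0002],[0,0,0.0002],[0,0,0],[0,0,0],[0,0,0],[0,0,0],[0,0,0],[0,0,0],[0,0,0]], "dr": [[0,0,0],[0,0,0],[0,0,0],[0,0,0],[0,0,0],[0,0,0],[0,0,0],[0,0,0],[0,0,0],[0,0,0]]}}

```text
time_s: 53.35
position: [609.5, -130.6, 77.5]
eef_rot: [-0.0, 0.995, 0.1, -0.0]
contact_force: [-1.0, -0.3, -3.6]
width: 0.445
grip_force: 51.0
```

{"fn": "move_arm", "kwargs": {"offset": [[0,0,0.0002],[0,0,0.0001],[0,0,0],[0,0,0],[0,0,0],[0,0,0],[0,0,0],[0,0,0],[0,0,0],[0,0,0]], "dr": [[0,0,0],[0,0,0],[0,0,0],[0,0,0],[0,0,0],[0,0,0],[0,0,0],[0,0,0],[0,0,0],[0,0,0]]}}

```text
time_s: 54.18
position: [609.5, -130.6, 77.3]
eef_rot: [0.0, 0.995, 0.1, 0.0]
contact_force: [-0.5, 1.3, 2.2]
width: 0.447
grip_force: 50.9
```

Force went from −4.5 N to +2.2 N, so the weight has touched down. I'll open and retreat straight up.

{"fn": "move_arm", "kwargs": {"offset": [[0,0,0],[0,0,0],[0,0,0],[0,0,0],[0,0,0],[0,0,0],[0,0,0],[0,0,0],[0,0,0],[0,0,0]], "dr": [[0,0,0],[0,0,0],[0,0,0],[0,0,0],[0,0,0],[0,0,0],[0,0,0],[0,0,0],[0,0,0],[0,0,0]], "claw": -0.7}}

```text
time_s: 55.02
position: [609.5, -130.6, 77.2]
eef_rot: [0.0, 0.995, 0.1, -0.0]
contact_force: [-0.3, -0.2, -0.4]
width: 0.849
grip_force: 0.0
```

{"fn": "move_arm", "kwargs": {"offset": [[0,0,-0.004],[0,0,-0.008],[0,0,-0.01],[0,0,-0.012],[0,0,-0.012],[0,0,-0.012],[0,0,-0.012],[0,0,-0.012],[0,0,-0.012],[0,0,-0.01]], "dr": [[0,0,0],[0,0,0],[0,0,0],[0,0,0],[0,0,0],[0,0,0],[0,0,0],[0,0,0],[0,0,0],[0,0,0]]}}

```text
time_s: 55.85
position: [609.6, -130.7, 182.8]
eef_rot: [0.0, 0.995, 0.1, 0.0]
contact_force: [0.7, 0.2, -0.1]
width: 0.849
grip_force: 0.0
```

{"fn": "move_arm", "kwargs": {"offset": [[-0.006,0,0],[-0.008,0,0],[-0.008,0,0],[-0.008,0,0],[-0.008,0,0],[-0.008,0,0],[-0.006,0,0],[0,0,0],[0,0,0],[0,0,0]], "dr": [[0,0,0],[0,0,0],[0,0,0],[0,0,0],[0,0,0],[0,0,0],[0,0,0],[0,0,0],[0,0,0],[0,0,0]]}}

```text
time_s: 56.68
position: [558.9, -140.7, 181.3]
eef_rot: [0.0, 0.995, 0.1, 0.0]
contact_force: [0.8, 0.5, -0.9]
width: 0.853
grip_force: 0.0
```

```bash
python3 -c "
from h import *
c=grab('wrist');save(c,'w11.png');P=pts(c);st();z=P[...,2]
o=np.array([610.0,-129.2]);a=np.radians(11.5);R=np.array([[np.cos(a),np.sin(a)],[-np.sin(a),np.cos(a)]])
L=(P[...,:2]-o)@R.T;n=np.hypot(L[...,0],L[...,1])
for lo,hi,k in((103,112,30),(86,95,30)):
  m=(n<k)&(z>lo)&(z<hi);print(lo,m.sum(),np.median(z[m]),cv2.minEnclosingCircle(L[m].astype(np.float32)))
m=(n<40)&(z>44)&(z<54);print(cv2.minAreaRect(L[m].astype(np.float32)))
"
```

```text
t 56.73 [ 558.9 -140.7  181.2] yaw_y -78.54 z [ 1.e-04 -1.e-04 -1.e+00] q [-0.61  0.53  1.01  1.94 -0.55  0.97 -0.71] F [0.6 0.6 0.6] w 0.851 g 0.0
103 734 105.6678596607582 ((-1.1522456407546997, -1.8770570755004883), 9.936305046081543)
86 1762 89.66471437729763 ((-1.1921734809875488, -1.848665714263916), 20.060096740722656)
((-0.9633674621582031, -1.5024662017822266), (43.535057067871094, 44.068267822265625), 0.09246886521577835)
```

View pics/w11.png

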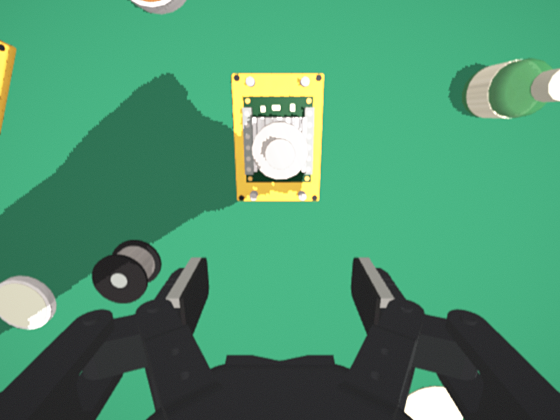

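The stack stands on the jig at (279,150), with the weight upright and within 0.5 mm of the heat sink's centre. The bystanders are untouched and the gripper is clear.

```bash
python3 -c "
from cell import sign_off
print(sign_off())"
```

```text
the job is handed in; nothing more can be done
None
```

The bonding stack is set up in the larger yellow jig, in the order asked, and handed in at about 57 s: board, copper plate, heat sink with its fins along the board, and the steel weight upright on top, with the layers centred within about 2 mm, the gripper clear, and no bystanders moved.

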